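# Charge a tablet test vessel with a drop cup, then cover and bar it

## Task

Put every tablet from the tray into the drop cup, then carry the cup over the test station's square vessel and lower it so that the striker post presses its release tab and the hinged bottom drops all the tablets into the vessel; the bottom must not be opened anywhere else. Stand the empty cup upright back on the bench clear of the station, lower the cover plate over the two locating pins until it lies flat on the vessel, then lay the retaining bar centrally across the two notched supports so that it rests fully down in both notches. Leave the jar and the little beaker where they are.

Things in the scene. Friction and masses are not known exactly. Their poses are not given: they have to be found in the camera images.
- station: Fixed test station; origin on the bench under the vessel's centre, z up. White square open vessel 94x94x60 high, inside 84x84, centred on the origin. White ledges, also 60 high, at y=+-58 carry the pins. Striker post (125 tall) at x=-76. Two bar supports at x=40, y=+-88. The seated cover's top is at 68; a laid bar passes 3 above it.
- vessel_floor (a point): Centre of the vessel's inner floor, about 6 above the bench.
- pin_left (a point): Tip of the dark upright pin at station y=+58: 10 diameter, rises 24 above its ledge to 84 above the bench, tapered over the last 6.
- pin_right (a point): Tip of the like pin at station y=-58.
- striker_top (a point): Centre of the flat top of the fixed dark steel striker post (14 diameter), 125 above the bench, at station x=-76, y=0.
- notch_mid (a point): Midpoint between the two notch floors, 71 above the bench, at station x=40, y=0. Each aluminium support (48 in x, 16 in y, at y=+-88) has an open-topped notch 24 wide in x, 12 deep (cheek tops at 83). A bar laid here is 23 mm from the seated cover's handle: open the fingers only a little.
- cup: Loose white drop cup, about 0.3 kg, balanced under its handle. Origin on its underside below the handle's axis; x from handle to chamber, z up. Black handle post 22x22, 72 to 117 high. It stands on its two side plates (x=-40 to 74, outer y=+-32). Steel block x=-40 to 10, 62 to 72 high, bridges the plates over the release tab.
- cup_outlet (a point): Centre of the cup's outlet, on the underside plane, at cup x=54. Release with this over the vessel's centre and the cup's axes along the station's: the striker then stands under the tab, touches it when the underside is about 112 above the bench, and has fully opened the bottom at about 70 (10 above the rim). The open bottom's edge reaches 18 below the underside.
- cup_mouth (a point): Centre of the chamber's open mouth, at cup x=42, 72 above the underside. Chamber inside: x=14 to 70, y=-29 to 29; its closed hinged bottom lies 36 above the underside; the front wall ends just below it.
- tab_tip (a point): Free end of the release tab, at rest at cup x=-27, 11 above the underside. Tab 45 long, 30 wide, slopes down and back from the hinge (along y, at cup x=12, 34 high) at 30 degrees between the side plates, bare from below. Tab and bottom are one rocker: pushing the tab up (2 to 4 N) swings the bottom down.
- flap (a joint): Angle of the cup's hinged bottom: 0 closed (held by a spring, also when loaded), 1.1 rad fully open. It springs shut when the tab is let go. Tablets may need 0.8 rad or more to slide off.
- cover: Loose aluminium cover plate 110x144x8, about 0.3 kg; origin at the centre of its underside, z up. Through holes of 13 diameter at y=+-58 go over the pins, either way round. Black handle block at the centre: 16 in x, 44 in y, from 8 to 42 high. Seated, its origin is 60 above the bench over the station's origin.
- bar: Loose dark steel bar 18 (x) x 220 (y) x 14 high, about 0.2 kg; origin at the centre of its underside. Laid, its underside is on the notch floors, 71 above the bench, its length along the station's y, centred.
- tray: Fixed grey tray 126x126, rim 10 high, walls and floor 4 thick; origin at the centre of its underside.
- tablet1: Plain tablet: cylinder 24 diameter, 16 high, 13 g; origin at the centre of its underside. Lies flat in the tray; the places are a 2x2 pattern, about 60 between centres along the tray's axes. Two to four tablets are there.
- tablet2: A tablet like tablet1.
- tablet3: A tablet like tablet1.
- tablet4: A tablet like tablet1.
- jar: Bystander: small brown glass jar, 52 diameter, 70 high, origin under its centre.
- beaker: Bystander: small glass beaker, 46 diameter, 55 high, origin under its centre.
Things that resemble listed ones, but are neither listed nor needed, are in the scene too. Several things have the shape of the tray; the one meant has the colours described above.

How it is judged:
On the way, in this order (a step that is already met when the one before it is completed fails the run):
1. all the tablets lie in the cup's chamber together (x of tablet1 in the frame of cup between 0.01 and 0.074 m and y of tablet1 in the frame of cup between -0.033 and 0.033 m and z of tablet1 in the frame of cup between 0.028 and 0.078 m and x of tablet2 in the frame of cup between 0.01 and 0.074 m and y of tablet2 in the frame of cup between -0.033 and 0.033 m and z of tablet2 in the frame of cup between 0.028 and 0.078 m and x of tablet3 in the frame of cup between 0.01 and 0.074 m and y of tablet3 in the frame of cup between -0.033 and 0.033 m and z of tablet3 in the frame of cup between 0.028 and 0.078 m and x of tablet4 in the frame of cup between 0.01 and 0.074 m and y of tablet4 in the frame of cup between -0.033 and 0.033 m and z of tablet4 in the frame of cup between 0.028 and 0.078 m and value of joint flap below 0.15 rad), for 0.3 s.
2. the cup's bottom is swung open by its tab, its outlet over the vessel (value of joint flap above 0.7 rad and horizontal distance between cup_outlet and vessel_floor below 0.03 m and height (world z) of cup above 0.06 m and contact force between cup and station above 0.2 N), for 0.1 s.
3. all the tablets are in the vessel and the cover is down flat over both pins (x of tablet1 in the frame of station between -0.044 and 0.044 m and y of tablet1 in the frame of station between -0.044 and 0.044 m and z of tablet1 in the frame of station between 0 and 0.055 m and x of tablet2 in the frame of station between -0.044 and 0.044 m and y of tablet2 in the frame of station between -0.044 and 0.044 m and z of tablet2 in the frame of station between 0 and 0.055 m and x of tablet3 in the frame of station between -0.044 and 0.044 m and y of tablet3 in the frame of station between -0.044 and 0.044 m and z of tablet3 in the frame of station between 0 and 0.055 m and x of tablet4 in the frame of station between -0.044 and 0.044 m and y of tablet4 in the frame of station between -0.044 and 0.044 m and z of tablet4 in the frame of station between 0 and 0.055 m and x of cover in the frame of station between -0.005 and 0.005 m and y of cover in the frame of station between -0.005 and 0.005 m and z of cover in the frame of station between 0.056 and 0.063 m and angle between cover's own z axis and vertical below 0.035 rad and angle between the y axis of cover and the y axis of station, either way round below 0.06 rad), for 0.2 s.
At the end, for the whole second after the job is handed in: Tablets in the vessel; cover within 5 mm of centre, flat (2 deg) and down on it (4 mm); bar down on both notch floors (4 mm), level, aligned (0.08 rad), centred lengthwise within 15 mm; cup upright on the bench, bottom shut, origin over 100 mm from the station's; all at rest (all of step 3 and x of bar in the frame of station between 0.033 and 0.047 m and y of bar in the frame of station between -0.015 and 0.015 m and (z of bar in the frame of station between 0.067 and 0.0745 m or z of bar in the frame of station between 0.081 and 0.0885 m) and (angle between bar's own z axis and vertical below 0.04 rad or angle between bar's own z axis and vertical above 3.1 rad) and angle between the y axis of bar and the y axis of station, either way round below 0.08 rad and angle between cup's own z axis and vertical below 0.05 rad and height (world z) of cup between -0.004 and 0.004 m and value of joint flap below 0.1 rad and contact force between cup and station below 0.1 N and horizontal distance between cup and station above 0.1 m and linear speed of each of cup, cover, bar, tablet1, tablet2, tablet3, tablet4 below 0.03 m/s); the robot touches nothing.
It fails at once if the cup's bottom is opened (over 0.35 rad) with its outlet more than 50 mm from over the vessel's centre (value of joint flap above 0.35 rad and horizontal distance between cup_outlet and vessel_floor above 0.05 m).
It fails at once if the jar is moved more than 30 mm (distance of jar from where it was at the start of the episode above 0.03 m).
It fails at once if the beaker is moved more than 30 mm (distance of beaker from where it was at the start of the episode above 0.03 m).
Of tablet1, tablet2, tablet3, tablet4 only 2 to 4 are there at a start; the rules pass over those that are not, and their reading is None.
At some moment in a run one of bar, cover may be knocked a few centimetres aside while the robot is not near it.
It also fails if it takes over 210 s, if anything falls off the work surface, if the arm or the gripper's body presses on something with over 40 N, if the wrist force passes 120 N, or if a joint passes its speed limit or range.

## Robot

A 7-joint arm with a two-finger parallel gripper is mounted at the origin on the work surface. World frame = base frame: x ahead of the robot, y to its left, z up, the work surface at z = 0. Lengths are in m, angles in rad, forces in N, time in s.
With the tool pointing down it reaches from about 0.4 to 0.875 m from the base axis. Payload 19.3 kg.
Tool frame: the origin (TCP) lies midway between the tips of the shut fingers; the grasp point (between the pads) lies bot.hold_point_z behind it (bot.hold_point_z is the distance from the TCP to the grasp point, in m); z points along the fingers, y is the line along which they close (so a half turn about z gives the same grasp; the last joint's range is limited). The gripper opens to 85 mm and grips with 20 to 120 N. Pads are 22 mm wide; open, the fingers measure 114 mm over their backs; the gripper's body (76 mm by 85 mm) begins 54 mm behind the grasp point. The pads swing forward as they close: fully open they stand 13 mm farther back than shut.
Start: joints at [-1.24, 0.521, -0.036, 1.599, 0.021, 1.021, -0.113], TCP at [0.244, 0.575, 0.231] pointing down, gripper open.
Joint ranges: [-2.91, 2.91], [-0.3, 2.13], [-1.5, 1.42], [0.17, 2.43], [-1.26, 4.41], [0.16, 1.93], [-2.52, 2.52]. Speed limits (rad/s): [1.89, 1.89, 2.39, 2.39, 3.01, 3.01, 3.01].

## Interface

Orientations are given as a unit quaternion [w, x, y, z].
In Python, from bench import bot gives the robot as it stands.
- The arm moves only by the shell command python3 -m crank 'ROWS' [FORCE]. ROWS is JSON, a list of rows, each an object with "grip": the opening, from -1 (shut) to 1 (fully open); "translation": the shift along the tool's x, y, z as a fraction of full scale, a list of three; "turn": the turn about the tool's z as a fraction of full scale. A call has 1 to 20 rows; each row shifts and turns the commanded pose from where the row before left it, along the tool's axes as they then stand; what a row does not reach is not made up. Full scale, the value 1, is 1000 mm for a shift and 0.5 rad for a turn. A row lasts 1/10 s, in which the tool goes at most 50 mm and 8.59 degrees, less where a joint would pass 70% of its speed; a pose out of reach is approached as far as the arm can. A call with a number of a shift or a turn outside -1 to 1 is refused whole. A call with a gripper value outside its range is refused whole. The fingers move at their own pace and stop on an object; FORCE is the grip in N (left out, the last holds). Time passes only in rows, so rows that do not move let the fingers close. It gives the time, the measured TCP pose, the force, the opening and the grip force at its end, in the units of the state.
- bot.state(): the state, without advancing time (a new reading comes with each control period).
- bot.snapshot(name): name is "side" or "top"; returns a dict with "img" (480x640x3 uint8, blue, green, red), "z_map" (480x640 float32, m along the optical axis (not along the pixel's ray), 0 where there is no reading), "camera_matrix" (3x3 intrinsics, pixels), "view" (4x4, takes a point from world to camera coordinates). Camera axes: x right, y up, looking along -z (the intrinsics and any distortion apply to the point x, -y, -z); pixel columns grow to the right and rows downward; lengths in m; the calibration is good to about 2 mm. A picture is of the moment at which its call begins.
- bot.hand_in(): hands the job in; it is judged then, once.
The state is a dict: "t": time; "qpos": joint angles; "joint_vel": joint speeds; "tau": joint torques, N m; "eef_pos": TCP position; "tcp_rot": TCP orientation; "wrist_force": force on the tool from outside, world axes, zero at the start; "torque": the same for the moment, N m; "finger_gap": finger opening in m; "gripper_force": force on a finger pad.
Only numpy, scipy, OpenCV 4.12 (cv2) and the standard library are available. Lean on these libraries where they do the work, as an engineer would, in place of code of your own. Each camera call takes 0.05 s, during which the arm holds its last target. There are 200 camera calls.

## Working session

There is one attempt and no reset: what is moved stays moved. The work goes in short steps, Python scripts to look and compute and a shell command to move; the robot and the scene stay as the last step left them, time stands still between calls to the robot, and variables do not carry over. Pictures are saved under pics/ and viewed, at most 14 in all, crops included, and the job is handed in when it is done.

```bash
ls; mkdir -p pics; cat > look.py <<'E'
import numpy as np, cv2
from bench import bot
def snap(n):
    s=bot.snapshot(n); return s
def pts(s):
    K=np.array(s["camera_matrix"]);V=np.array(s["view"]);z=s["z_map"]
    v,u=np.mgrid[0:480,0:640]
    P=np.stack([(u-K[0,2])/K[0,0]*z,-(v-K[1,2])/K[1,1]*z,-z],-1)
    Vi=np.linalg.inv(V)
    return P@Vi[:3,:3].T+Vi[:3,3]
def proj(s,p):
    K=np.array(s["camera_matrix"]);V=np.array(s["view"])
    c=V[:3,:3]@np.array(p)+V[:3,3]
    return K[0,0]*c[0]/-c[2]+K[0,2],K[1,1]*-c[1]/-c[2]+K[1,2]
E
python3 - <<'E'
from look import *
st=bot.state(); print(st, bot.hold_point_z)
for n in("top","side"):
    s=snap(n); cv2.imwrite(f"pics/{n}0.png",s["img"]); print(n,s["camera_matrix"],np.linalg.inv(s["view"]).round(3),[k for k in s], (s["z_map"]==0).mean())
    np.savez(f"{n}0.npz",**{k:np.array(v) for k,v in s.items()})
E
```

```text
pics
{'t': 0.0, 'qpos': array([-1.24020772,  0.52201059, -0.03633383,  1.59996153,  0.02119536,
        1.02114299, -0.11280617]), 'joint_vel': array([-0.00147038, -0.00087721,  0.00121356,  0.0007315 , -0.00012056,
       -0.00131812, -0.00095759]), 'tau': array([ 2.63065354e-03, -9.27129507e+01,  1.98114239e+00, -3.69923794e+01,
        1.78472127e-02,  8.44855414e-03, -5.12540146e-05]), 'eef_pos': array([0.24374094, 0.57515539, 0.23074445]), 'tcp_rot': array([-7.63478499e-05,  1.99062507e-01,  9.79986630e-01, -5.63663702e-04]), 'wrist_force': array([0.35253686, 0.2953114 , 0.07146408]), 'torque': array([-0.01775558, -0.00624315,  0.02331169]), 'gripper_force': 0.0, 'finger_gap': 0.08535666400230395} 0.0187
top [[476.82210275   0.         318.8983771 ]
 [  0.         476.82210275 237.58277296]
 [  0.           0.           1.        ]] [[ 0.018  0.991 -0.134  0.363]
 [-1.     0.015 -0.025  0.062]
 [-0.023  0.135  0.991  1.29 ]
 [ 0.     0.     0.     1.   ]] ['img', 'z_map', 'camera_matrix', 'view'] 0.003922526041666667
side [[534.40359238   0.         325.37188188]
 [  0.         534.40359238 239.30480901]
 [  0.           0.           1.        ]] [[ 0.986  0.117 -0.116  0.385]
 [-0.164  0.768 -0.619 -0.655]
 [ 0.016  0.63   0.777  1.035]
 [ 0.     0.     0.     1.   ]] ['img', 'z_map', 'camera_matrix', 'view'] 0.004039713541666667
```

View pics/top0.png

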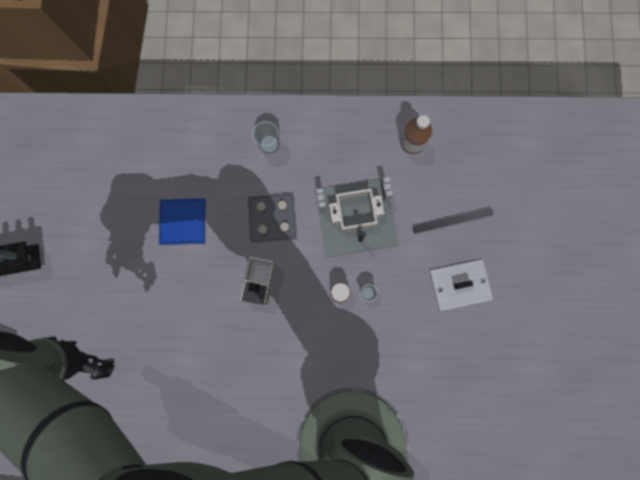

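View pics/side0.png

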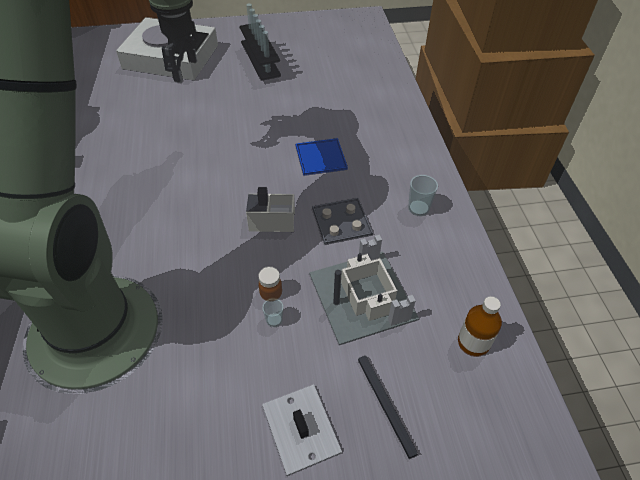

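The views show four tablets in the grey tray, top view (262,207), (283,205), (263,230), (284,227). The cup is at (257,282), the station vessel at (357,210), the cover at (462,285) and the bar at (453,219). The jar is at (340,292) and the beaker at (369,292).

```bash
cat > meas.py <<'E'
from look import *
def rect(P,m,box,zr,name,s=None):
    u0,v0,u1,v1=box; Q=P[v0:v1,u0:u1].reshape(-1,3)
    k=(Q[:,2]>zr[0])&(Q[:,2]<zr[1])
    if m is not None: k&=m[v0:v1,u0:u1].ravel()
    Q=Q[k]
    if len(Q)<5: print(name,'few',len(Q));return
    r=cv2.minAreaRect((Q[:,:2]*1000).astype(np.float32))
    print(name,len(Q),'rect c',np.round(r[0],1),'size',np.round(r[1],1),'ang',round(r[2],1),'mean',(Q.mean(0)*1000).round(1)); return r
E
python3 - <<'E'
from meas import *
T=dict(np.load('top0.npz'));S=dict(np.load('side0.npz'))
P=pts(T);Q=pts(S)
g=T['img'].mean(2);gs=S['img'].mean(2)
for b in((252,198,273,217),(273,196,294,216),(252,218,273,240),(273,216,294,238)): rect(P,g>100,b,(.012,.03),'tab')
rect(P,None,(235,250,285,312),(.05,.08),'cup body');rect(P,None,(235,250,285,312),(.1,.13),'cup handle')
rect(P,None,(420,250,505,320),(.003,.02),'cover');rect(P,None,(420,250,505,320),(.03,.06),'cover h')
rect(P,None,(405,195,505,240),(.006,.03),'bar')
rect(P,None,(318,170,400,240),(.05,.07),'vessel');rect(P,None,(320,180,400,240),(.075,.09),'pins/supp');
rect(P,None,(340,215,380,260),(.11,.14),'striker')
rect(P,None,(325,275,353,305),(.06,.08),'jar');rect(P,None,(355,275,385,305),(.04,.07),'beaker')
print('side')
for b in((318,204,335,219),(342,200,360,216),(324,222,344,238),(348,216,366,232)): rect(Q,gs>110,b,(.012,.03),'tab')
rect(Q,None,(240,180,300,240),(.066,.08),'cup body');rect(Q,None,(240,180,300,240),(.1,.13),'cup handle')
rect(Q,None,(255,380,350,478),(.003,.02),'cover');rect(Q,None,(255,380,350,478),(.03,.06),'cover h')
rect(Q,None,(350,350,430,462),(.006,.03),'bar')
rect(Q,None,(335,245,405,330),(.055,.065),'vessel');rect(Q,None,(325,260,350,310),(.115,.14),'striker')
rect(Q,None,(358,230,390,258),(.075,.09),'supp L');rect(Q,None,(388,285,420,322),(.075,.09),'supp R')
b=np.zeros((470,1280,3),np.uint8)
c=cv2.resize(S['img'][180:350,230:430],None,fx=3.2,fy=2.75);d=cv2.resize(T['img'][165:320,235:405],None,fx=3.6,fy=3)
cv2.imwrite('pics/c1.png',cv2.resize(S['img'][180:350,230:430],(800,600),interpolation=cv2.INTER_CUBIC))
cv2.imwrite('pics/c2.png',cv2.resize(T['img'][170:320,230:430],(800,600),interpolation=cv2.INTER_CUBIC))
E
```

```text
tab few 0
tab 57 rect c [624.5 197.8] size [20. 20.] ang 2.2 mean [624.  197.8  19.4]
tab few 0
tab 58 rect c [565.5 189.4] size [20.9 22.1] ang 16.5 mean [565.1 189.4  19.6]
cup body 616 rect c [415.2 251.4] size [ 64.9 114.3] ang 80.1 mean [399.4 252.3  70.2]
cup handle 88 rect c [398.3 254.3] size [22.4 21.6] ang 80.0 mean [398.1 253.  115.8]
cover 2537 rect c [ 417.6 -290.4] size [183.7 228.4] ang 0.9 mean [ 416.3 -285.9    7.5]
cover h 111 rect c [ 415.9 -283.4] size [15.7 43.5] ang 13.4 mean [ 416.  -283.2   41.2]
bar 589 rect c [ 602.1 -273.1] size [115.7 265.4] ang 0.9 mean [ 589.1 -264.8   13.5]
vessel 695 rect c [596.5  -6.6] size [139.3 190.8] ang 13.8 mean [611.3  -3.3  59.9]
pins/supp 121 rect c [597.4  -4.4] size [143.9 186.4] ang 8.1 mean [633.1 -12.2  81.9]
striker 29 rect c [533.1 -15.8] size [11.8 12.1] ang 0.8 mean [533.  -15.2 123.9]
jar 257 rect c [391.  38.] size [43.  43.3] ang 0.9 mean [390.3  37.7  69.8]
beaker 85 rect c [390.2 -36.7] size [43.6 43.8] ang 0.2 mean [390.8 -38.5  52.7]
side
tab few 0
tab few 0
tab 50 rect c [563.2 187.2] size [21.4 20.1] ang 80
[... 180 characters left out ...]
 244.5  70.7]
cup handle 101 rect c [396.6 250.9] size [24.5 22.2] ang 74.9 mean [396.3 248.  112.4]
cover 4144 rect c [ 416.  -283.8] size [188.3 188.2] ang 81.1 mean [ 414.6 -291.4    7.5]
cover h 223 rect c [ 414.2 -288.2] size [16.4 44.8] ang 12.8 mean [ 414.2 -289.4   40.3]
bar 1069 rect c [ 577.9 -267.5] size [208.  117.7] ang 81.8 mean [ 588.1 -275.4   13.1]
vessel 842 rect c [592.8  -6.4] size [133.4 186.4] ang 3.5 mean [608.7  -7.   59.1]
striker 41 rect c [530.7 -19.9] size [12.8 13.1] ang 52.1 mean [531.2 -20.7 122.2]
supp L 104 rect c [618.2  80.4] size [79.9 33. ] ang 35.9 mean [624.2  82.1  80.5]
supp R 112 rect c [661.4 -83.7] size [50.2 17.6] ang 11.5 mean [660.8 -85.2  80.8]
```

View pics/c2.png

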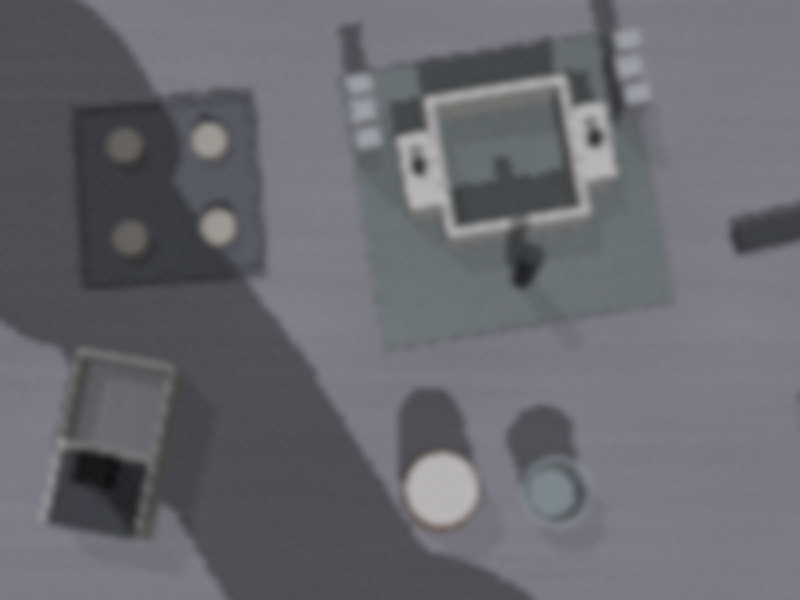

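```bash
cat > meas2.py <<'E'
from meas import *
def ray(s,u,v,z):
    K=np.array(s["camera_matrix"]);Vi=np.linalg.inv(s["view"])
    d=Vi[:3,:3]@np.array([(u-K[0,2])/K[0,0],-(v-K[1,2])/K[1,1],-1]);o=Vi[:3,3]
    return (o+d*(z-o[2])/d[2])*1000
def blob(s,box,hi,zr,z,P,name,amin=10,side=1):
    """centroids of components of brightness*side > hi*side within height range, cast on plane z"""
    u0,v0,u1,v1=box; g=s['img'].mean(2)[v0:v1,u0:u1]; h=P[v0:v1,u0:u1,2]
    m=((g*side>hi*side)&(h>zr[0])&(h<zr[1])).astype(np.uint8)
    n,_,st,c=cv2.connectedComponentsWithStats(m,connectivity=4)
    for i in range(1,n):
        if st[i,4]>=amin: print(name,st[i,4],(c[i]+[u0,v0]).round(1),ray(s,*(c[i]+[u0,v0]),z).round(1))
E
python3 - <<'E'
from meas2 import *
T=dict(np.load('top0.npz'));S=dict(np.load('side0.npz'))
P=pts(T);Q=pts(S)
blob(T,(251,197,294,240),0,(.013,.03),.020,P,'tabT')
blob(S,(316,202,368,238),0,(.013,.03),.020,Q,'tabS')
blob(T,(315,175,330,215),0,(.07,.09),.083,P,'supL T',5);blob(T,(380,172,398,200),0,(.07,.09),.083,P,'supR T',5)
blob(S,(355,230,390,260),0,(.078,.09),.083,Q,'supL S',5);blob(S,(385,285,425,322),0,(.078,.09),.083,Q,'supR S',5)
blob(T,(330,200,342,217),110,(.0,.1),.081,P,'pinL T',3,-1);blob(T,(373,195,386,212),110,(.0,.1),.081,P,'pinR T',3,-1)
blob(T,(350,220,372,248),200,(.11,.14),.125,P,'strT',3,-1);blob(S,(325,260,350,310),200,(.11,.14),.125,Q,'strS',3,-1)
from scipy import ndimage
for s,A,bx,n in((T,P,(325,180,390,235),'T'),(S,Q,(335,245,405,325),'S')):
    u0,v0,u1,v1=bx;B=A[v0:v1,u0:u1]; m=(B[...,2]>.054)&(B[...,2]<.066)
    pt=(B[m][:,:2]*1000).astype(np.float32); 
    h=np.zeros((400,400),np.uint8); ij=np.round(pt-[400,-200]).astype(int); ok=((ij>=0)&(ij<400)).all(1); h[ij[ok,1],ij[ok,0]]=255
    h=cv2.morphologyEx(h,cv2.MORPH_CLOSE,np.ones((7,7),np.uint8))
    cs,hi=cv2.findContours(h,cv2.RETR_CCOMP,cv2.CHAIN_APPROX_NONE)
    for c,hh in zip(cs,hi[0]):
        if cv2.contourArea(c)>1500: r=cv2.minAreaRect(c);print(n,'hole' if hh[3]>=0 else 'outer',np.round([r[0][0]+400,r[0][1]-200,*r[1],r[2]],1))
E
```

```text
tabT 57 [281.5 204.6] [623.9 197.7  20. ]
tabT 61 [260.4 206. ] [619.4 254.9  20. ]
tabT 60 [283.8 226.1] [565.  189.7  20. ]
tabT 62 [261.7 229.1] [555.7 249.2  20. ]
tabS 58 [350.3 207.4] [616.6 249.5  20. ]
tabS 57 [326.1 212. ] [552.6 243.   20. ]
tabS 66 [356.5 224. ] [621.1 191.8  20. ]
tabS 64 [334. 229.] [562.5 184.1  20. ]
supL T 43 [319.  191.6] [646.6  94.5  83. ]
supL T 51 [321.2 202.4] [618.2  88.4  83. ]
supR T 52 [386.  181.1] [676.7 -78.4  83. ]
supR T 55 [387.7 191.8] [648.6 -82.7  83. ]
supL S 37 [378. 238.] [647.1  90.1  83. ]
supL S 35 [363.4 241.8] [611.4  84.3  83. ]
supL S 12 [359.6 255. ] [595.   48.3  83. ]
supR S 45 [410.7 298.6] [678.3 -81.7  83. ]
supR S 47 [395.4 303.4] [643.4 -88.2  83. ]
pinL T 17 [332.4 200.9] [622.9  59.7  81. ]
pinL T 5 [341. 202.] [620.4  37.3  81. ]
pinL T 10 [334.  210.8] [597.1  55.1  81. ]
pinR T 4 [374.5 195. ] [640.  -48.9  81. ]
pinR T 41 [383.9 200.4] [626.1 -73.2  81. ]
pinR T 11 [378.2 203.8] [617.  -58.4  81. ]
strT 29 [362.3 233.4] [532.9 -15.1 125. ]
strS 48 [337.5 273.8] [530.2 -24.  125. ]
T outer [608.7  -2.2  95.6 138.   10.5]
S outer [606.7  -5.3  95.7 142.   11.3]
S hole [607.8 -14.   87.3 104.8  10.5]
```

View pics/c1.png

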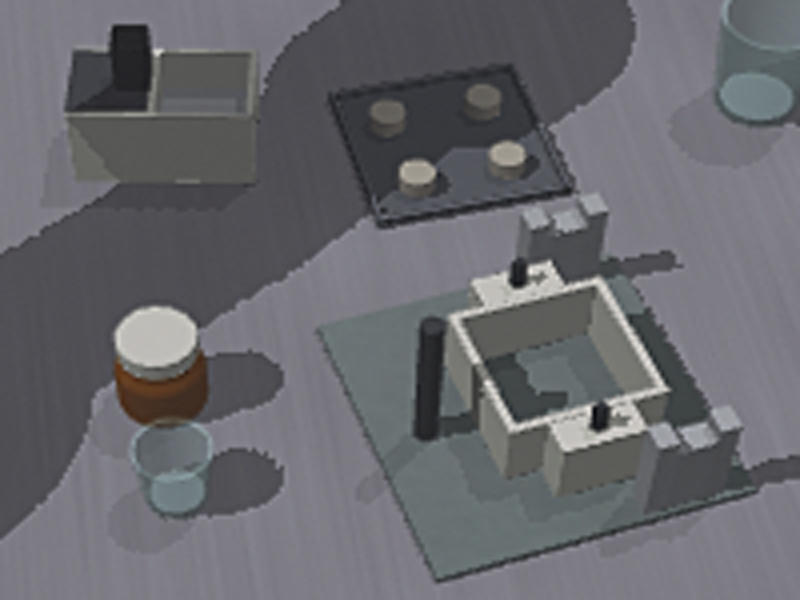

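```bash
cat > plan.py <<'E'
import sys,numpy as np
from bench import bot
from scipy.spatial.transform import Rotation as R
# usage: plan x y z yaw [x y z yaw ...]  (mm, deg of tool y mod 180); moves chained, turn first then shift
st=bot.state(); w,x,y,z=st['tcp_rot']; r=R.from_quat([x,y,z,w]); p=st['eef_pos']*1000
Y=r.as_matrix()[:,1]; yaw=np.degrees(np.arctan2(Y[1],Y[0]))
print('t',round(st['t'],1),'tcp',p.round(1),'yaw',round(yaw,1),'tilt',np.degrees(np.arccos(-r.as_matrix()[2,2])).round(2),'F',st['wrist_force'].round(1),'gap',round(st['finger_gap']*1000,1),'gf',round(st['gripper_force'],1),'q',st['qpos'].round(2))
a=list(map(float,sys.argv[1:]))
for i in range(0,len(a),4):
    g=np.array(a[i:i+3]); d=(a[i+3]-yaw+90)%180-90; yaw+=d; c,s=np.cos(np.radians(yaw)),np.sin(np.radians(yaw))
    v=(g-p)/1000; p=g
    print(a[i:i+4],'turn total',round(-np.radians(d)/.5,3),'shift tool x,y,z',round(v[0]*s-v[1]*c,4),round(v[0]*c+v[1]*s,4),round(-v[2],4))
E
python3 plan.py 618.5 253 100 80
```

```text
t 0.1 tcp [243.8 575.2 230.8] yaw 67.0 tilt 0.06 F [-0.2 -0.8 -0.3] gap 85.2 gf 0.0 q [-1.24  0.52 -0.04  1.6   0.02  1.02 -0.11]
[618.5, 253.0, 100.0, 80.0] turn total -0.453 shift tool x,y,z 0.425 -0.2522 0.1308
```

```bash
sed -i "s/round(v\[0\]\*s-v\[1\]\*c,4)/round(-v[0]*s+v[1]*c,4)/" plan.py
python3 -m crank '[{"grip":-0.05,"translation":[0,0,0],"turn":-0.227},{"grip":-0.05,"translation":[0,0,0],"turn":-0.226},{"grip":-0.05,"translation":[-0.0354,-0.021,0.0109],"turn":0},{"grip":-0.05,"translation":[-0.0354,-0.021,0.0109],"turn":0},{"grip":-0.05,"translation":[-0.0354,-0.021,0.0109],"turn":0},{"grip":-0.05,"translation":[-0.0354,-0.021,0.0109],"turn":0},{"grip":-0.05,"translation":[-0.0354,-0.021,0.0109],"turn":0},{"grip":-0.05,"translation":[-0.0354,-0.021,0.0109],"turn":0},{"grip":-0.05,"translation":[-0.0354,-0.021,0.0109],"turn":0},{"grip":-0.05,"translation":[-0.0354,-0.021,0.0109],"turn":0},{"grip":-0.05,"translation":[-0.0354,-0.021,0.0109],"turn":0},{"grip":-0.05,"translation":[-0.0354,-0.021,0.0109],"turn":0},{"grip":-0.05,"translation":[-0.0354,-0.021,0.0109],"turn":0},{"grip":-0.05,"translation":[-0.0354,-0.021,0.0109],"turn":0},{"grip":-0.05,"translation":[0,0,0],"turn":0},{"grip":-0.05,"translation":[0,0,0],"turn":0}]' 20
python3 plan.py 618.5 253 30 80
python3 - <<'E'
from look import *
for n in("top","side"):
    s=snap(n); t=bot.state()['eef_pos']
    print(n,proj(s,t)); u,v=map(int,proj(s,t)); u=min(max(u,100),540);v=min(max(v,75),405)
    c=s['img'][v-75:v+75,u-100:u+100].copy(); cv2.imwrite(f'pics/{n}1.png',cv2.resize(c,(600,450),interpolation=cv2.INTER_CUBIC)); print(u-100,v-75)
E
```

```text
t: 1.7
eef_pos: [0.6187, 0.2525, 0.0996]
tcp_rot: [-0.001, 0.088, 0.996, -0.0]
wrist_force: [-1.6, 0.8, -0.3]
finger_gap: 0.0405
gripper_force: 0.0
t 1.7 tcp [618.7 252.5  99.6] yaw 79.9 tilt 0.08 F [-1.6  0.8 -0.3] gap 40.5 gf 0.0 q [-0.44  0.74 -0.05  1.57  0.05  0.83  0.88]
[618.5, 253.0, 30.0, 80.0] turn total -0.003 shift tool x,y,z 0.0003 0.0005 0.0696
top (np.float64(256.34542030900093), np.float64(200.21492375654083))
156 125
side (np.float64(352.0744340224603), np.float64(183.78218324287104))
252 108
```

View pics/side1.png

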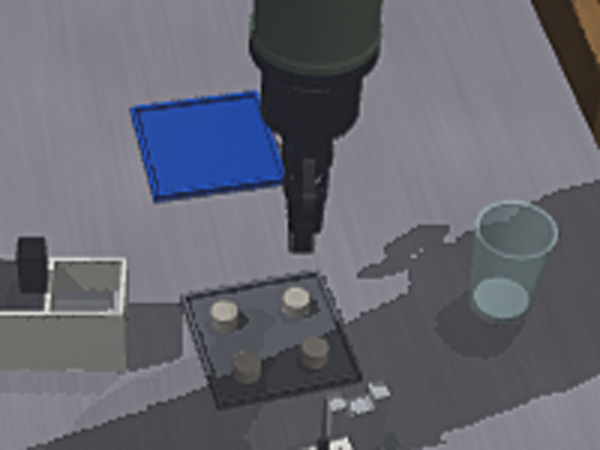

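The fingertip shows at (301,250) in the crop, matching the projected TCP, and tablet A sits right below it at (296,300). I'm descending.

```bash
python3 -m crank '[{"grip":-0.05,"translation":[0,0,0.035],"turn":0},{"grip":-0.05,"translation":[0,0,0.035],"turn":0},{"grip":-0.05,"translation":[0,0,0.02],"turn":0},{"grip":-0.05,"translation":[0,0,0],"turn":0},{"grip":-0.7,"translation":[0,0,0],"turn":0},{"grip":-0.7,"translation":[0,0,0],"turn":0},{"grip":-0.7,"translation":[0,0,0],"turn":0},{"grip":-0.7,"translation":[0,0,0],"turn":0},{"grip":-0.7,"translation":[0,0,-0.04],"turn":0},{"grip":-0.7,"translation":[0,0,-0.04],"turn":0},{"grip":-0.7,"translation":[0,0,-0.02],"turn":0},{"grip":-0.7,"translation":[0,0,0],"turn":0},{"grip":-0.7,"translation":[0,0,0],"turn":0}]' 20
python3 plan.py 455 257 110 80 455 257 76 80
python3 - <<'E'
from look import *
for n in("side",):
    s=snap(n); t=bot.state()['eef_pos']
    print(n,proj(s,t)); u,v=map(int,proj(s,t)); u=min(max(u,100),540);v=min(max(v,75),405)
    c=s['img'][v-75:v+75,u-100:u+100].copy(); cv2.imwrite(f'pics/{n}2.png',cv2.resize(c,(600,450),interpolation=cv2.INTER_CUBIC)); print(u-100,v-75)
E
```

```text
t: 3.1
eef_pos: [0.6186, 0.2536, 0.111]
tcp_rot: [0.0, 0.087, 0.996, 0.0]
wrist_force: [1.2, 0.5, -0.7]
finger_gap: 0.0225
gripper_force: 19.8
t 3.1 tcp [618.6 253.6 111. ] yaw 80.0 tilt 0.05 F [ 1.2  0.5 -0.7] gap 22.5 gf 19.8 q [-0.44  0.72 -0.05  1.57  0.05  0.85  0.88]
[455.0, 257.0, 110.0, 80.0] turn total 0.0 shift tool x,y,z 0.1617 -0.0251 0.001
[455.0, 257.0, 76.0, 80.0] turn total -0.0 shift tool x,y,z 0.0 0.0 0.034
side (np.float64(352.51712834269), np.float64(181.24147722018094))
252 106
```

View pics/side2.png

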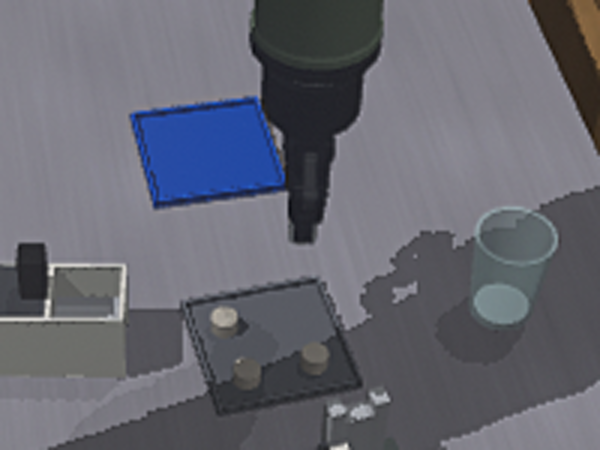

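The tablet is gone from the tray (3 left) and held at 20 N. I'm carrying it over the cup.

```bash
python3 -m crank '[{"grip":-0.7,"translation":[0.04,-0.0063,0],"turn":0},{"grip":-0.7,"translation":[0.04,-0.0063,0],"turn":0},{"grip":-0.7,"translation":[0.04,-0.0063,0],"turn":0},{"grip":-0.7,"translation":[0.0417,-0.0063,0],"turn":0},{"grip":-0.7,"translation":[0,0,0.017],"turn":0},{"grip":-0.7,"translation":[0,0,0.018],"turn":0},{"grip":-0.7,"translation":[0,0,0],"turn":0},{"grip":-0.7,"translation":[0,0,0],"turn":0},{"grip":-0.2,"translation":[0,0,0],"turn":0},{"grip":-0.2,"translation":[0,0,0],"turn":0},{"grip":-0.2,"translation":[0,0,0],"turn":0},{"grip":-0.2,"translation":[0,0,-0.035],"turn":0},{"grip":-0.05,"translation":[0,0,0],"turn":0},{"grip":-0.05,"translation":[0,0,0],"turn":0}]' 20
python3 plan.py 555 247 110 80
python3 - <<'E'
from look import *
s=snap("side"); c=s['img'][100:250,230:430]; cv2.imwrite('pics/side3.png',cv2.resize(c,(600,450),interpolation=cv2.INTER_CUBIC))
E
```

```text
t: 4.55
eef_pos: [0.4553, 0.257, 0.1112]
tcp_rot: [0.001, 0.087, 0.996, 0.001]
wrist_force: [0.6, 0.0, -0.3]
finger_gap: 0.0406
gripper_force: 0.0
t 4.5 tcp [455.3 257.  111.2] yaw 80.0 tilt 0.1 F [ 0.6  0.  -0.3] gap 40.6 gf 0.0 q [-0.58  0.53 -0.06  1.97  0.05  0.64  0.72]
[555.0, 247.0, 110.0, 80.0] turn total 0.0 shift tool x,y,z -0.0999 0.0074 0.0012
```

View pics/side3.png

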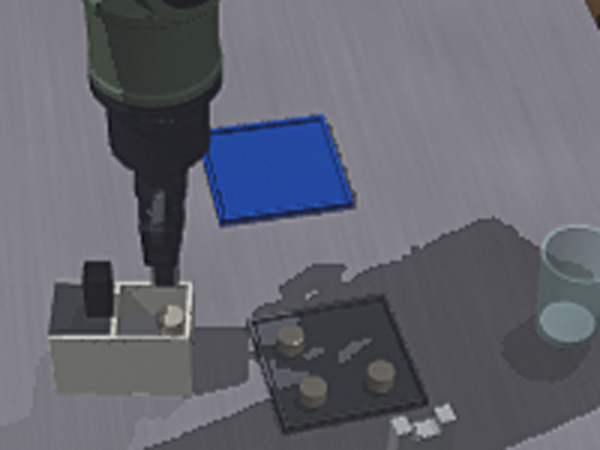

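The first tablet lies in the chamber at (172,315). Next are tablets B and C.

```bash
python3 -m crank '[{"grip":-0.05,"translation":[-0.033,0.0025,0],"turn":0},{"grip":-0.05,"translation":[-0.033,0.0025,0],"turn":0},{"grip":-0.05,"translation":[-0.034,0.0025,0],"turn":0},{"grip":-0.05,"translation":[0,0,0.04],"turn":0},{"grip":-0.05,"translation":[0,0,0.04],"turn":0},{"grip":-0.05,"translation":[0,0,0.021],"turn":0},{"grip":-0.05,"translation":[0,0,0],"turn":0},{"grip":-0.05,"translation":[0,0,0],"turn":0},{"grip":-0.7,"translation":[0,0,0],"turn":0},{"grip":-0.7,"translation":[0,0,0],"turn":0},{"grip":-0.7,"translation":[0,0,0],"turn":0},{"grip":-0.7,"translation":[0,0,0],"turn":0},{"grip":-0.7,"translation":[0,0,-0.04],"turn":0},{"grip":-0.7,"translation":[0,0,-0.04],"turn":0},{"grip":-0.7,"translation":[0,0,-0.02],"turn":0}]' 20
python3 -m crank '[{"grip":-0.7,"translation":[0.032,-0.0018,0],"turn":0},{"grip":-0.7,"translation":[0.032,-0.0018,0],"turn":0},{"grip":-0.7,"translation":[0.032,-0.0018,0],"turn":0},{"grip":-0.7,"translation":[0.032,-0.0018,0],"turn":0},{"grip":-0.7,"translation":[0,0,0.018],"turn":0},{"grip":-0.7,"translation":[0,0,0.018],"turn":0},{"grip":-0.7,"translation":[0,0,0],"turn":0},{"grip":-0.7,"translation":[0,0,0],"turn":0},{"grip":-0.2,"translation":[0,0,0],"turn":0},{"grip":-0.2,"translation":[0,0,0],"turn":0},{"grip":-0.2,"translation":[0,0,0],"turn":0},{"grip":-0.2,"translation":[0,0,-0.036],"turn":0},{"grip":-0.05,"translation":[0,0,0],"turn":0},{"grip":-0.05,"translation":[0,0,0],"turn":0}]' 20
python3 plan.py 623 196 110 80 623 196 10 80 423 233.5 110 80 564 188 110 80 450 228.5 110 80
```

```text
t: 6.1
eef_pos: [0.5558, 0.2474, 0.1134]
tcp_rot: [0.002, 0.087, 0.996, 0.001]
wrist_force: [0.4, 0.1, 0.5]
finger_gap: 0.023
gripper_force: 19.8
t: 7.5
eef_pos: [0.4278, 0.2621, 0.1102]
tcp_rot: [0.001, 0.087, 0.996, 0.001]
wrist_force: [-0.1, -0.8, -0.7]
finger_gap: 0.0407
gripper_force: 0.0
t 7.5 tcp [427.8 262.1 110.2] yaw 80.0 tilt 0.1 F [-0.1 -0.8 -0.7] gap 40.7 gf 0.0 q [-0.62  0.51 -0.06  2.02  0.05  0.61  0.68]
[623.0, 196.0, 110.0, 80.0] turn total -0.0 shift tool x,y,z -0.2037 -0.0312 0.0002
[623.0, 196.0, 10.0, 80.0] turn total -0.0 shift tool x,y,z 0.0 0.0 0.1
[423.0, 233.5, 110.0, 80.0] turn total -0.0 shift tool x,y,z 0.2035 0.0022 -0.1
[564.0, 188.0, 110.0, 80.0] turn total -0.0 shift tool x,y,z -0.1468 -0.0203 -0.0
[450.0, 228.5, 110.0, 80.0] turn total -0.0 shift tool x,y,z 0.1193 0.0201 -0.0
```

```bash
python3 -m crank '[{"grip":-0.05,"translation":[-0.034,-0.0052,0],"turn":0},{"grip":-0.05,"translation":[-0.034,-0.0052,0],"turn":0},{"grip":-0.05,"translation":[-0.034,-0.0052,0],"turn":0},{"grip":-0.05,"translation":[-0.034,-0.0052,0],"turn":0},{"grip":-0.05,"translation":[-0.034,-0.0052,0],"turn":0},{"grip":-0.05,"translation":[-0.0337,-0.0052,0],"turn":0},{"grip":-0.05,"translation":[0,0,0.04],"turn":0},{"grip":-0.05,"translation":[0,0,0.04],"turn":0},{"grip":-0.05,"translation":[0,0,0.02],"turn":0},{"grip":-0.05,"translation":[0,0,0],"turn":0},{"grip":-0.05,"translation":[0,0,0],"turn":0},{"grip":-0.7,"translation":[0,0,0],"turn":0},{"grip":-0.7,"translation":[0,0,0],"turn":0},{"grip":-0.7,"translation":[0,0,0],"turn":0},{"grip":-0.7,"translation":[0,0,0],"turn":0},{"grip":-0.7,"translation":[0,0,-0.04],"turn":0},{"grip":-0.7,"translation":[0,0,-0.04],"turn":0},{"grip":-0.7,"translation":[0,0,-0.02],"turn":0}]' 20
python3 -m crank '[{"grip":-0.7,"translation":[0.034,0.0004,0],"turn":0},{"grip":-0.7,"translation":[0.034,0.0004,0],"turn":0},{"grip":-0.7,"translation":[0.034,0.0004,0],"turn":0},{"grip":-0.7,"translation":[0.034,0.0004,0],"turn":0},{"grip":-0.7,"translation":[0.034,0.0003,0],"turn":0},{"grip":-0.7,"translation":[0.0335,0.0003,0],"turn":0},{"grip":-0.7,"translation":[0,0,0.017],"turn":0},{"grip":-0.7,"translation":[0,0,0.017],"turn":0},{"grip":-0.7,"translation":[0,0,0],"turn":0},{"grip":-0.7,"translation":[0,0,0],"turn":0},{"grip":-0.2,"translation":[0,0,0],"turn":0},{"grip":-0.2,"translation":[0,0,0],"turn":0},{"grip":-0.2,"translation":[0,0,0],"turn":0},{"grip":-0.2,"translation":[0,0,-0.034],"turn":0},{"grip":-0.05,"translation":[0,0,0],"turn":0}]' 20
python3 -m crank '[{"grip":-0.05,"translation":[-0.0367,-0.0051,0],"turn":0},{"grip":-0.05,"translation":[-0.0367,-0.0051,0],"turn":0},{"grip":-0.05,"translation":[-0.0367,-0.0051,0],"turn":0},{"grip":-0.05,"translation":[-0.0367,-0.005,0],"turn":0},{"grip":-0.05,"translation":[0,0,0.04],"turn":0},{"grip":-0.05,"translation":[0,0,0.04],"turn":0},{"grip":-0.05,"translation":[0,0,0.02],"turn":0},{"grip":-0.05,"translation":[0,0,0],"turn":0},{"grip":-0.05,"translation":[0,0,0],"turn":0},{"grip":-0.7,"translation":[0,0,0],"turn":0},{"grip":-0.7,"translation":[0,0,0],"turn":0},{"grip":-0.7,"translation":[0,0,0],"turn":0},{"grip":-0.7,"translation":[0,0,0],"turn":0},{"grip":-0.7,"translation":[0,0,-0.04],"turn":0},{"grip":-0.7,"translation":[0,0,-0.04],"turn":0},{"grip":-0.7,"translation":[0,0,-0.02],"turn":0}]' 20
python3 plan.py 450 228.5 110 80
python3 - <<'E'
from look import *
s=snap("side"); c=s['img'][100:250,230:430]; cv2.imwrite('pics/side4.png',cv2.resize(c,(600,450),interpolation=cv2.INTER_CUBIC))
E
```

```text
t: 9.3
eef_pos: [0.6236, 0.1962, 0.1127]
tcp_rot: [0.001, 0.087, 0.996, 0.001]
wrist_force: [0.4, -0.2, -1.0]
finger_gap: 0.0227
gripper_force: 19.8
t: 10.8
eef_pos: [0.4239, 0.2341, 0.1124]
tcp_rot: [0.002, 0.087, 0.996, 0.001]
wrist_force: [0.4, 0.4, -0.1]
finger_gap: 0.0403
gripper_force: 0.0
t: 12.4
eef_pos: [0.5645, 0.1883, 0.1125]
tcp_rot: [0.001, 0.087, 0.996, 0.001]
wrist_force: [0.6, -1.1, 0.1]
finger_gap: 0.0227
gripper_force: 19.8
t 12.4 tcp [564.5 188.3 112.5] yaw 80.0 tilt 0.17 F [ 0.6 -1.1  0.1] gap 22.7 gf 19.8 q [-0.38  0.62 -0.06  1.78  0.05  0.74  0.93]
[450.0, 228.5, 110.0, 80.0] turn total 0.0 shift tool x,y,z 0.1198 0.0197 0.0025
```

View pics/side4.png

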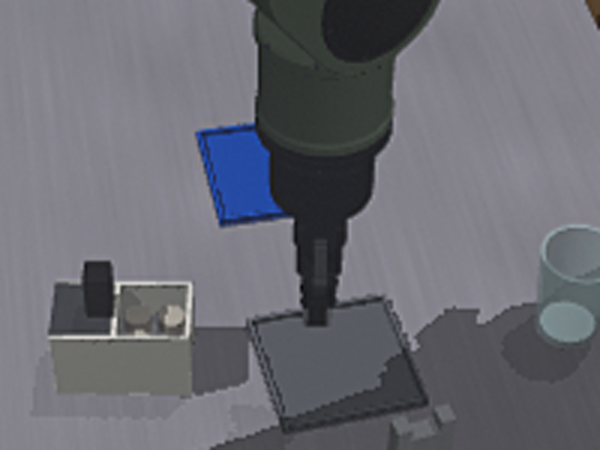

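```bash
python3 -m crank '[{"grip":-0.7,"translation":[0.03,0.005,0],"turn":0},{"grip":-0.7,"translation":[0.03,0.005,0],"turn":0},{"grip":-0.7,"translation":[0.03,0.005,0],"turn":0},{"grip":-0.7,"translation":[0.0298,0.0047,0],"turn":0},{"grip":-0.7,"translation":[0,0,0.018],"turn":0},{"grip":-0.7,"translation":[0,0,0.016],"turn":0},{"grip":-0.7,"translation":[0,0,0],"turn":0},{"grip":-0.7,"translation":[0,0,0],"turn":0},{"grip":-0.2,"translation":[0,0,0],"turn":0},{"grip":-0.2,"translation":[0,0,0],"turn":0},{"grip":-0.2,"translation":[0,0,0],"turn":0},{"grip":-0.2,"translation":[0,0,-0.04],"turn":0},{"grip":0.2,"translation":[0,0,-0.04],"turn":0},{"grip":0.2,"translation":[0,0,0],"turn":0},{"grip":0.2,"translation":[0,0,0],"turn":0}]' 20
python3 - <<'E'
from meas2 import *
s=snap("side"); c=s['img'][120:260,225:345]; cv2.imwrite('pics/side5.png',cv2.resize(c,(514,600),interpolation=cv2.INTER_CUBIC))
P=pts(s); rect(P,None,(240,180,300,240),(.066,.08),'cup body'); rect(P,None,(240,180,275,215),(.09,.12),'handle')
E
python3 plan.py 397.5 252.5 150 80 397.5 252.5 77 80
```

```text
t: 13.95
eef_pos: [0.4495, 0.2283, 0.1565]
tcp_rot: [0.001, 0.087, 0.996, 0.001]
wrist_force: [-0.5, -0.3, -0.5]
finger_gap: 0.0511
gripper_force: 0.0
cup body 481 rect c [412.7 247.6] size [ 68.8 113.9] ang 81.3 mean [398.8 244.   70.5]
handle 136 rect c [397.2 250.1] size [26.4 22.7] ang 77.4 mean [396.7 246.2 108.1]
t 14.0 tcp [449.  228.  155.6] yaw 80.0 tilt 0.02 F [-0.   0.2 -0.3] gap 51.6 gf 0.0 q [-0.53  0.44 -0.07  1.99  0.05  0.72  0.76]
[397.5, 252.5, 150.0, 80.0] turn total 0.0 shift tool x,y,z 0.0549 0.0152 0.0056
[397.5, 252.5, 77.0, 80.0] turn total -0.0 shift tool x,y,z 0.0 0.0 0.073
```

View pics/side5.png

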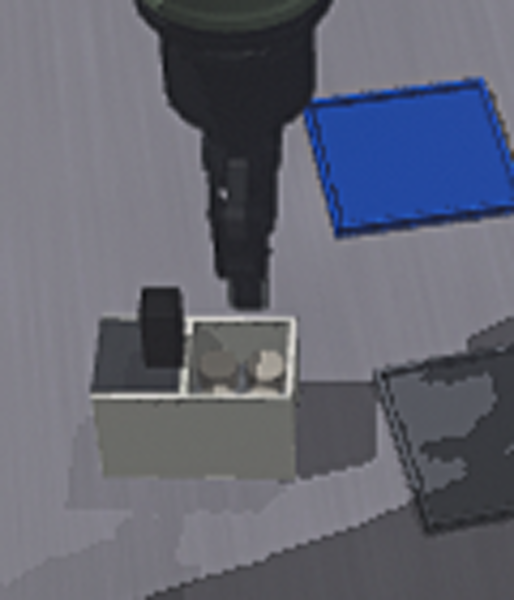

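All four tablets lie in the chamber, visible at (215,365), (268,362) and beneath. I'm grasping the handle and lifting.

```bash
python3 -m crank '[{"grip":0.2,"translation":[0.0275,0.0076,0],"turn":0},{"grip":0.2,"translation":[0.0274,0.0076,0.004],"turn":0},{"grip":0.2,"translation":[0,0,0.03],"turn":0},{"grip":0.2,"translation":[0,0,0.03],"turn":0},{"grip":0.2,"translation":[0,0,0.014],"turn":0},{"grip":0.2,"translation":[0,0,0],"turn":0},{"grip":-0.7,"translation":[0,0,0],"turn":0},{"grip":-0.7,"translation":[0,0,0],"turn":0},{"grip":-0.7,"translation":[0,0,0],"turn":0},{"grip":-0.7,"translation":[0,0,0],"turn":0},{"grip":-0.7,"translation":[0,0,0],"turn":0},{"grip":-0.7,"translation":[0,0,-0.01],"turn":0},{"grip":-0.7,"translation":[0,0,-0.01],"turn":0},{"grip":-0.7,"translation":[0,0,-0.03],"turn":0},{"grip":-0.7,"translation":[0,0,-0.03],"turn":0},{"grip":-0.7,"translation":[0,0,-0.03],"turn":0},{"grip":-0.7,"translation":[0,0,-0.04],"turn":0},{"grip":-0.7,"translation":[0,0,0],"turn":0},{"grip":-0.7,"translation":[0,0,0],"turn":0}]' 80
python3 plan.py 553.8 -12.5 230 100.1 
python3 - <<'E'
from meas2 import *
for n,b in (("side",(200,100,340,240)),("top",(220,230,310,330))):
    s=snap(n); P=pts(s); rect(P,None,b,(.205,.235),n+' body')
    u0,v0,u1,v1=b; c=s['img'][v0:v1,u0:u1]; cv2.imwrite(f'pics/{n}6.png',cv2.resize(c,(600,600),interpolation=cv2.INTER_CUBIC))
E
```

```text
t: 15.9
eef_pos: [0.3977, 0.2526, 0.2285]
tcp_rot: [0.001, 0.087, 0.996, 0.001]
wrist_force: [-0.0, -0.1, -4.2]
finger_gap: 0.0211
gripper_force: 78.9
t 15.9 tcp [397.7 252.6 228.5] yaw 80.0 tilt 0.11 F [-0.  -0.1 -4.2] gap 21.1 gf 78.9 q [-0.62  0.28 -0.09  1.99  0.03  0.87  0.67]
[553.8, -12.5, 230.0, 100.1] turn total -0.702 shift tool x,y,z -0.1072 -0.2883 -0.0015
side body 847 rect c [412.6 246.2] size [ 70.4 115.2] ang 81.3 mean [406.5 240.3 217.4]
top body 124 rect c [440.5 242.9] size [60.1 60.2] ang 79.4 mean [450.1 226.6 217.8]
```

View pics/side6.png

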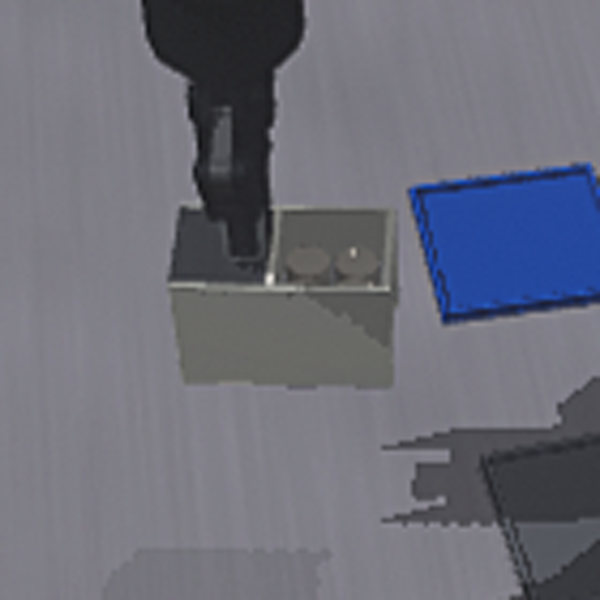

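The cup is held level, tablets inside. I'm carrying it to the station.

```bash
python3 -m crank '[{"grip":-0.7,"translation":[0,0,0],"turn":-0.1},{"grip":-0.7,"translation":[0,0,0],"turn":-0.15},{"grip":-0.7,"translation":[0,0,0],"turn":-0.15},{"grip":-0.7,"translation":[0,0,0],"turn":-0.15},{"grip":-0.7,"translation":[0,0,0],"turn":-0.152},{"grip":-0.7,"translation":[-0.008,-0.0215,0],"turn":0},{"grip":-0.7,"translation":[-0.0107,-0.0288,0],"turn":0},{"grip":-0.7,"translation":[-0.0107,-0.0288,0],"turn":0},{"grip":-0.7,"translation":[-0.0107,-0.0288,0],"turn":0},{"grip":-0.7,"translation":[-0.0107,-0.0288,0],"turn":0},{"grip":-0.7,"translation":[-0.0107,-0.0288,0],"turn":0},{"grip":-0.7,"translation":[-0.0107,-0.0288,0],"turn":0},{"grip":-0.7,"translation":[-0.0107,-0.0288,0],"turn":0},{"grip":-0.7,"translation":[-0.0107,-0.0288,0],"turn":0},{"grip":-0.7,"translation":[-0.008,-0.0215,0],"turn":0},{"grip":-0.7,"translation":[-0.0056,-0.0148,0],"turn":0},{"grip":-0.7,"translation":[0,0,0],"turn":0},{"grip":-0.7,"translation":[0,0,0],"turn":0},{"grip":-0.7,"translation":[0,0,0],"turn":0}]' 80
python3 plan.py 553.8 -12.5 190 100.1 
python3 - <<'E'
from meas2 import *
for n,b in (("side",(280,140,440,340)),):
    s=snap(n); P=pts(s); rect(P,None,b,(.205,.235),n+' body')
    u0,v0,u1,v1=b; c=s['img'][v0:v1,u0:u1]; cv2.imwrite(f'pics/{n}7.png',cv2.resize(c,(480,600),interpolation=cv2.INTER_CUBIC))
E
```

```text
t: 17.9
eef_pos: [0.5533, -0.0113, 0.2272]
tcp_rot: [-0.0, -0.089, 0.996, 0.0]
wrist_force: [0.4, 0.8, -3.0]
finger_gap: 0.021
gripper_force: 79.2
t 17.9 tcp [553.3 -11.3 227.2] yaw 100.2 tilt 0.05 F [ 0.4  0.8 -3. ] gap 21.0 gf 79.2 q [-0.07  0.41 -0.02  1.79  0.01  0.93  1.65]
[553.8, -12.5, 190.0, 100.1] turn total 0.003 shift tool x,y,z -0.0003 -0.0013 0.0372
side body 989 rect c [568.4 -10.5] size [115.3  67.1] ang 10.5 mean [557.9 -21.4 217.9]
```

View pics/side7.png

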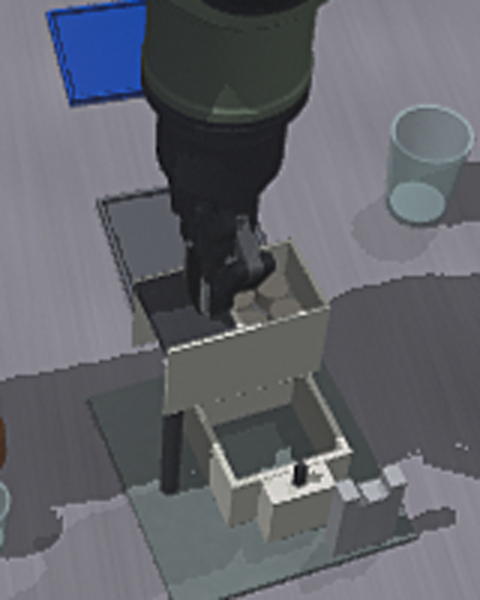

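The cup stands level over the vessel with the striker under its rear half, as needed. I'm lowering.

```bash
python3 -m crank '[{"grip":-0.7,"translation":[0,-0.001,0.02],"turn":0},{"grip":-0.7,"translation":[0,0,0.015],"turn":0},{"grip":-0.7,"translation":[0,0,0.01],"turn":0},{"grip":-0.7,"translation":[0,0,0.01],"turn":0},{"grip":-0.7,"translation":[0,0,0.01],"turn":0},{"grip":-0.7,"translation":[0,0,0.007],"turn":0},{"grip":-0.7,"translation":[0,0,0.005],"turn":0},{"grip":-0.7,"translation":[0,0,0.003],"turn":0},{"grip":-0.7,"translation":[0,0,0],"turn":0},{"grip":-0.7,"translation":[0,0,0],"turn":0},{"grip":-0.7,"translation":[0,0,0],"turn":0},{"grip":-0.7,"translation":[0,0,0],"turn":0},{"grip":-0.7,"translation":[0,0,0],"turn":0},{"grip":-0.7,"translation":[0,0,0],"turn":0}]' 80
python3 plan.py 553.8 -12.5 190 100.1 
python3 - <<'E'
from meas2 import *
for n,b in (("side",(280,140,440,340)),):
    s=snap(n); P=pts(s); rect(P,None,b,(.12,.15),n+' body')
    u0,v0,u1,v1=b; c=s['img'][v0:v1,u0:u1]; cv2.imwrite(f'pics/{n}8.png',cv2.resize(c,(480,600),interpolation=cv2.INTER_CUBIC))
E
```

```text
t: 19.35
eef_pos: [0.5569, -0.013, 0.1497]
tcp_rot: [0.003, -0.088, 0.996, -0.0]
wrist_force: [5.9, 0.2, 23.4]
finger_gap: 0.0207
gripper_force: 83.1
t 19.4 tcp [556.9 -13.  149.7] yaw 100.1 tilt 0.4 F [ 5.9  0.2 23.4] gap 20.7 gf 83.1 q [-0.06  0.51 -0.03  1.86  0.02  0.76  1.65]
[553.8, -12.5, 190.0, 100.1] turn total 0.001 shift tool x,y,z 0.003 0.0011 -0.0403
side body 1039 rect c [572.  -12.3] size [115.5  67.4] ang 10.3 mean [565.8 -22.7 137.8]
```

View pics/side8.png

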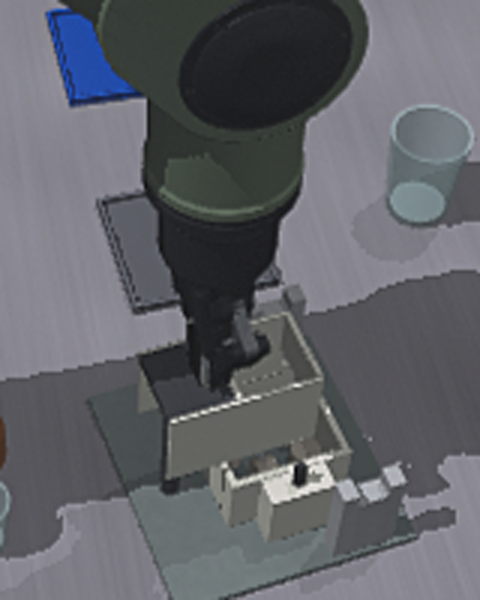

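The tab is fully pressed (23 N at the stop) and tablets show in the vessel at (265,462). I'm raising to check.

```bash
python3 -m crank '[{"grip":-0.7,"translation":[0,0,-0.005],"turn":0},{"grip":-0.7,"translation":[0,0,-0.01],"turn":0},{"grip":-0.7,"translation":[0,0,-0.01],"turn":0},{"grip":-0.7,"translation":[0,0,-0.015],"turn":0},{"grip":-0.7,"translation":[0,0,-0.02],"turn":0},{"grip":-0.7,"translation":[0,0,-0.03],"turn":0},{"grip":-0.7,"translation":[0,0,-0.03],"turn":0},{"grip":-0.7,"translation":[0,0,0],"turn":0},{"grip":-0.7,"translation":[0,0,0],"turn":0},{"grip":-0.7,"translation":[0,0,0],"turn":0}]' 80
python3 plan.py 400 250 240 80 
python3 - <<'E'
from meas2 import *
for n,b in (("side",(280,100,440,340)),):
    s=snap(n); P=pts(s); rect(P,None,b,(.225,.26),n+' body')
    u0,v0,u1,v1=b; c=s['img'][v0:v1,u0:u1]; cv2.imwrite(f'pics/{n}9.png',cv2.resize(c,(400,600),interpolation=cv2.INTER_CUBIC))
E
```

```text
t: 20.4
eef_pos: [0.5532, -0.0133, 0.2666]
tcp_rot: [-0.001, -0.088, 0.996, 0.0]
wrist_force: [-0.4, 0.3, -3.4]
finger_gap: 0.0211
gripper_force: 79.6
t 20.4 tcp [553.2 -13.3 266.6] yaw 100.1 tilt 0.11 F [-0.4  0.3 -3.4] gap 21.1 gf 79.6 q [-0.07  0.37 -0.02  1.75  0.01  1.02  1.66]
[400.0, 250.0, 240.0, 80.0] turn total 0.702 shift tool x,y,z 0.1966 0.2327 0.0266
side body 1227 rect c [568.6 -12.7] size [115.4  68.5] ang 10.6 mean [570.  -25.5 246.7]
```

View pics/side9.png

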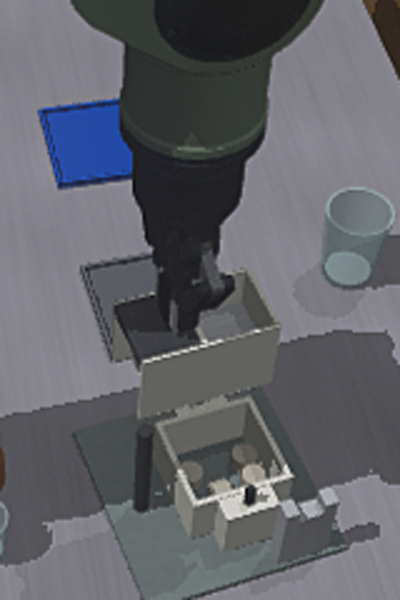

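Four tablets lie in the vessel at (192,470), (243,453), (253,472) and (220,488), and the cup is empty. I'm putting the cup back on its old spot.

```bash
python3 -m crank '[{"grip":-0.7,"translation":[0,0,0],"turn":0.14},{"grip":-0.7,"translation":[0,0,0],"turn":0.14},{"grip":-0.7,"translation":[0,0,0],"turn":0.14},{"grip":-0.7,"translation":[0,0,0],"turn":0.14},{"grip":-0.7,"translation":[0,0,0],"turn":0.142},{"grip":-0.7,"translation":[0.0218,0.0259,0],"turn":0},{"grip":-0.7,"translation":[0.0218,0.0259,0],"turn":0},{"grip":-0.7,"translation":[0.0218,0.0259,0],"turn":0},{"grip":-0.7,"translation":[0.0218,0.0259,0],"turn":0},{"grip":-0.7,"translation":[0.0218,0.0259,0],"turn":0},{"grip":-0.7,"translation":[0.0218,0.0259,0],"turn":0},{"grip":-0.7,"translation":[0.0218,0.0259,0],"turn":0},{"grip":-0.7,"translation":[0.0218,0.0259,0],"turn":0},{"grip":-0.7,"translation":[0.0222,0.0255,0],"turn":0},{"grip":-0.7,"translation":[0,0,0.04],"turn":0},{"grip":-0.7,"translation":[0,0,0.04],"turn":0},{"grip":-0.7,"translation":[0,0,0.04],"turn":0},{"grip":-0.7,"translation":[0,0,0.04],"turn":0},{"grip":-0.7,"translation":[0,0,0.015],"turn":0},{"grip":-0.7,"translation":[0,0,0],"turn":0}]' 80
python3 -m crank '[{"grip":-0.7,"translation":[0,0,0],"turn":0},{"grip":-0.7,"translation":[0,0,0.004],"turn":0},{"grip":-0.7,"translation":[0,0,0.004],"turn":0},{"grip":-0.7,"translation":[0,0,0.002],"turn":0},{"grip":-0.7,"translation":[0,0,0],"turn":0},{"grip":-0.7,"translation":[0,0,0],"turn":0}]' 80
python3 plan.py 400 250 240 80
```

```text
t: 22.45
eef_pos: [0.3991, 0.249, 0.09]
tcp_rot: [-0.002, 0.087, 0.996, -0.002]
wrist_force: [0.1, -0.7, -2.2]
finger_gap: 0.0215
gripper_force: 79.2
t: 23.05
eef_pos: [0.4007, 0.2501, 0.0826]
tcp_rot: [0.0, 0.087, 0.996, 0.0]
wrist_force: [-0.1, 0.7, -2.5]
finger_gap: 0.0212
gripper_force: 79.4
t 23.1 tcp [400.7 250.1  82.6] yaw 80.0 tilt 0.01 F [-0.1  0.7 -2.5] gap 21.2 gf 79.4 q [-0.62  0.52 -0.08  2.11  0.09  0.51  0.63]
[400.0, 250.0, 240.0, 80.0] turn total 0.001 shift tool x,y,z 0.0007 -0.0002 -0.1574
```

Still in the air, so I'm lowering in small steps until it lands.

```bash
python3 -m crank '[{"grip":-0.7,"translation":[0,0,0.002],"turn":0},{"grip":-0.7,"translation":[0,0,0.001],"turn":0},{"grip":-0.7,"translation":[0,0,0],"turn":0},{"grip":-0.7,"translation":[0,0,0],"turn":0}]' 80
python3 -m crank '[{"grip":-0.7,"translation":[0,0,0.001],"turn":0},{"grip":-0.7,"translation":[0,0,0],"turn":0},{"grip":-0.7,"translation":[0,0,0],"turn":0}]' 80
python3 -m crank '[{"grip":-0.7,"translation":[0,0,0.001],"turn":0},{"grip":-0.7,"translation":[0,0,0],"turn":0},{"grip":-0.7,"translation":[0,0,0],"turn":0}]' 80
```

```text
t: 23.45
eef_pos: [0.4007, 0.25, 0.0795]
tcp_rot: [-0.0, 0.087, 0.996, -0.0]
wrist_force: [-0.6, 0.4, -2.7]
finger_gap: 0.0216
gripper_force: 79.4
t: 23.75
eef_pos: [0.4007, 0.25, 0.0785]
tcp_rot: [-0.0, 0.087, 0.996, -0.0]
wrist_force: [0.1, 0.1, -2.1]
finger_gap: 0.0213
gripper_force: 79.4
t: 24.05
eef_pos: [0.4008, 0.2503, 0.078]
tcp_rot: [0.0, 0.087, 0.996, 0.0]
wrist_force: [-2.6, -0.0, 12.5]
finger_gap: 0.0212
gripper_force: 81.5
```

```bash
python3 -m crank '[{"grip":0.1,"translation":[0,0,0],"turn":0},{"grip":0.1,"translation":[0,0,0],"turn":0},{"grip":0.1,"translation":[0,0,0],"turn":0},{"grip":0.1,"translation":[0,0,-0.02],"turn":0},{"grip":0.1,"translation":[0,0,-0.04],"turn":0},{"grip":0.1,"translation":[0,0,-0.04],"turn":0},{"grip":0.1,"translation":[0,0,-0.04],"turn":0},{"grip":0.1,"translation":[0,0,-0.03],"turn":0},{"grip":0.1,"translation":[0,0,0],"turn":0},{"grip":0.1,"translation":[0,0,0],"turn":0}]' 80
cat > cov.py <<'E'
from meas2 import *
def run():
    for n,bc,bb in(("top",(420,250,505,320),(405,195,505,250)),("side",(255,380,350,478),(350,345,430,462))):
        s=snap(n);P=pts(s)
        for nm,b,zr,z,sz in(('cover',bc,(.005,.014),.008,110),('handle',bc,(.036,.05),.042,44),('bar',bb,(.009,.02),.014,220)):
            u0,v0,u1,v1=b; h=P[v0:v1,u0:u1,2]; m=((h>zr[0])&(h<zr[1])).astype(np.uint8)
            k,l,st,c=cv2.connectedComponentsWithStats(m,connectivity=4)
            if k<2: print(n,nm,'none'); continue
            i=1+st[1:,4].argmax(); vv,uu=np.nonzero(l==i)
            X=np.array([ray(s,a+u0,b_+v0,z)[:2] for a,b_ in zip(uu,vv)],np.float32); r=cv2.minAreaRect(X)
            print(n,nm,len(X),'c',np.round(r[0],1),'size',np.round(r[1],1),'ang',round(r[2],1))
if __name__=='__main__': run()
E
python3 cov.py; python3 plan.py 415 -286 150 -77
```

```text
t: 25.05
eef_pos: [0.4008, 0.25, 0.2478]
tcp_rot: [0.0, 0.087, 0.996, 0.0]
wrist_force: [-0.3, -0.3, 0.0]
finger_gap: 0.0471
gripper_force: 0.0
top cover 1839 c [ 397.4 -325.7] size [114.3 145.3] ang 12.7
top handle 107 c [ 397.6 -325.3] size [15.5 43.9] ang 12.3
top bar 529 c [ 588.4 -265. ] size [ 18.8 219.7] ang 14.2
side cover 3339 c [ 395.9 -328.8] size [110.1 143.6] ang 12.9
side handle 219 c [ 396.1 -330.4] size [15.9 45.1] ang 12.5
side bar 1014 c [ 586.3 -269.5] size [ 19.4 219.6] ang 14.4
t 25.1 tcp [400.3 249.7 246.6] yaw 80.0 tilt 0.08 F [-0.7 -0.7 -0.6] gap 47.3 gf 0.0 q [-0.6   0.26 -0.1   1.97  0.03  0.92  0.68]
[415.0, -286.0, 150.0, -77.0] turn total -0.803 shift tool x,y,z 0.1062 -0.5253 0.0966
```

The cover was knocked to about (396.7, -327.5); the bar has not moved. I'm going to the cover via x=480.

```bash
python3 plan.py 480 0 200 12.7 396.7 -327.5 110 12.7 396.7 -327.5 11 12.7
```

```text
t 25.1 tcp [400.3 249.7 246.6] yaw 80.0 tilt 0.08 F [-0.7 -0.7 -0.6] gap 47.3 gf 0.0 q [-0.6   0.26 -0.1   1.97  0.03  0.92  0.68]
[480.0, 0.0, 200.0, 12.7] turn total 2.35 shift tool x,y,z -0.2611 0.0228 0.0466
[396.7, -327.5, 110.0, 12.7] turn total -0.0 shift tool x,y,z -0.3012 -0.1533 0.09
[396.7, -327.5, 11.0, 12.7] turn total -0.0 shift tool x,y,z 0.0 0.0 0.099
```

```bash
python3 -m crank '[{"grip":0.1,"translation":[0,0,0],"turn":0.235},{"grip":0.1,"translation":[0,0,0],"turn":0.235},{"grip":0.1,"translation":[0,0,0],"turn":0.235},{"grip":0.1,"translation":[0,0,0],"turn":0.235},{"grip":0.1,"translation":[0,0,0],"turn":0.235},{"grip":0.1,"translation":[0,0,0],"turn":0.235},{"grip":0.1,"translation":[0,0,0],"turn":0.235},{"grip":0.1,"translation":[0,0,0],"turn":0.235},{"grip":0.1,"translation":[0,0,0],"turn":0.235},{"grip":0.1,"translation":[0,0,0],"turn":0.235},{"grip":0.1,"translation":[-0.0373,0.0033,0.0066],"turn":0},{"grip":0.1,"translation":[-0.0373,0.0033,0.0066],"turn":0},{"grip":0.1,"translation":[-0.0373,0.0033,0.0066],"turn":0},{"grip":0.1,"translation":[-0.0373,0.0033,0.0066],"turn":0},{"grip":0.1,"translation":[-0.0373,0.0033,0.0066],"turn":0},{"grip":0.1,"translation":[-0.0373,0.0033,0.0066],"turn":0},{"grip":0.1,"translation":[-0.0373,0.0033,0.0066],"turn":0}]' 80
python3 -m crank '[{"grip":0.1,"translation":[-0.0335,-0.017,0.01],"turn":0},{"grip":0.1,"translation":[-0.0335,-0.017,0.01],"turn":0},{"grip":0.1,"translation":[-0.0335,-0.017,0.01],"turn":0},{"grip":0.1,"translation":[-0.0335,-0.017,0.01],"turn":0},{"grip":0.1,"translation":[-0.0335,-0.017,0.01],"turn":0},{"grip":0.1,"translation":[-0.0335,-0.017,0.01],"turn":0},{"grip":0.1,"translation":[-0.0335,-0.017,0.01],"turn":0},{"grip":0.1,"translation":[-0.0335,-0.017,0.01],"turn":0},{"grip":0.1,"translation":[-0.0332,-0.0173,0.01],"turn":0},{"grip":0.1,"translation":[0,0,0],"turn":0},{"grip":0.1,"translation":[0,0,0],"turn":0}]' 80
python3 plan.py 396.7 -327.5 11 12.7; python3 cov.py
python3 - <<'E'
from look import *
s=snap('side'); cv2.imwrite('pics/side10.png',cv2.resize(s['img'][330:480,220:420],(600,450),interpolation=cv2.INTER_CUBIC)); print(proj(s,bot.state()['eef_pos']))
E
```

```text
t: 26.85
eef_pos: [0.4803, -0.0012, 0.2]
tcp_rot: [-0.0, 0.625, 0.781, -0.001]
wrist_force: [1.1, 0.8, -0.0]
finger_gap: 0.0469
gripper_force: 0.0
t: 27.95
eef_pos: [0.3961, -0.3273, 0.1101]
tcp_rot: [-0.001, 0.625, 0.78, -0.0]
wrist_force: [0.4, 0.5, 0.2]
finger_gap: 0.0467
gripper_force: 0.0
t 27.9 tcp [ 396.1 -327.3  110.1] yaw 12.6 tilt 0.14 F [0.4 0.5 0.2] gap 46.7 gf 0.0 q [ 0.42  0.54  0.21  2.   -0.18  0.62  0.97]
[396.7, -327.5, 11.0, 12.7] turn total -0.004 shift tool x,y,z -0.0003 0.0005 0.0991
top cover 1388 c [ 394.3 -311.9] size [114.6 117.4] ang 13.8
top handle 110 c [ 397.8 -324.7] size [16.  45.2] ang 12.3
top bar 526 c [ 588.6 -265. ] size [ 20.4 219.7] ang 15.0
side cover 2502 c [ 398.5 -339.6] size [110.1 121.7] ang 13.2
side handle 223 c [ 396.  -330.6] size [16.1 45.5] ang 12.5
side bar 1021 c [ 586.1 -269.6] size [ 19.8 219.6] ang 14.4
(np.float64(292.8371485769789), np.float64(429.30158529869703))
```

View pics/side10.png

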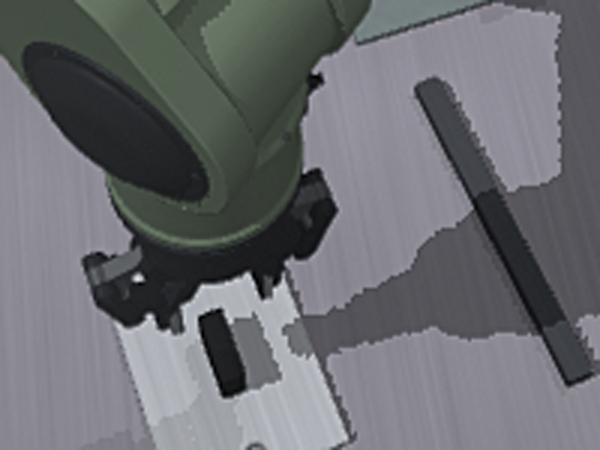

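The fingers straddle the handle (222,352). I'm descending and gripping.

```bash
python3 -m crank '[{"grip":0.1,"translation":[0,0,0.04],"turn":0},{"grip":0.1,"translation":[0,0,0.04],"turn":0},{"grip":0.1,"translation":[0,0,0.018],"turn":0},{"grip":0.1,"translation":[0,0,0],"turn":0},{"grip":0.1,"translation":[0,0,0],"turn":0},{"grip":-0.9,"translation":[0,0,0],"turn":0},{"grip":-0.9,"translation":[0,0,0],"turn":0},{"grip":-0.9,"translation":[0,0,0],"turn":0},{"grip":-0.9,"translation":[0,0,0],"turn":0},{"grip":-0.9,"translation":[0,0,0],"turn":0},{"grip":-0.9,"translation":[0,0,-0.01],"turn":0},{"grip":-0.9,"translation":[0,0,-0.03],"turn":0},{"grip":-0.9,"translation":[0,0,-0.04],"turn":0},{"grip":-0.9,"translation":[0,0,-0.04],"turn":0},{"grip":-0.9,"translation":[0,0,-0.03],"turn":0},{"grip":-0.9,"translation":[0,0,0],"turn":0},{"grip":-0.9,"translation":[0,0,0],"turn":0}]' 80
python3 plan.py 607 -3 160 10.1 607 -3 110 10.1
```

```text
t: 29.8
eef_pos: [0.3974, -0.3271, 0.1641]
tcp_rot: [0.001, 0.625, 0.781, 0.0]
wrist_force: [0.8, 0.3, -2.4]
finger_gap: 0.0148
gripper_force: 78.6
t 29.8 tcp [ 397.4 -327.1  164.1] yaw 12.7 tilt 0.1 F [ 0.8  0.3 -2.4] gap 14.8 gf 78.6 q [ 0.38  0.45  0.25  1.97 -0.16  0.74  0.95]
[607.0, -3.0, 160.0, 10.1] turn total 0.091 shift tool x,y,z 0.2823 0.2632 0.0041
[607.0, -3.0, 110.0, 10.1] turn total -0.0 shift tool x,y,z 0.0 0.0 0.05
```

```bash
python3 -m crank '[{"grip":-0.9,"translation":[0,0,0],"turn":0.045},{"grip":-0.9,"translation":[0,0,0],"turn":0.046},{"grip":-0.9,"translation":[0.0257,0.0239,0],"turn":0},{"grip":-0.9,"translation":[0.0257,0.0239,0],"turn":0},{"grip":-0.9,"translation":[0.0257,0.0239,0],"turn":0},{"grip":-0.9,"translation":[0.0257,0.0239,0],"turn":0},{"grip":-0.9,"translation":[0.0257,0.0239,0],"turn":0},{"grip":-0.9,"translation":[0.0257,0.0239,0],"turn":0},{"grip":-0.9,"translation":[0.0257,0.0239,0],"turn":0},{"grip":-0.9,"translation":[0.0257,0.0239,0],"turn":0},{"grip":-0.9,"translation":[0.0257,0.0239,0],"turn":0},{"grip":-0.9,"translation":[0.0257,0.0239,0],"turn":0},{"grip":-0.9,"translation":[0.0253,0.0242,0],"turn":0},{"grip":-0.9,"translation":[0,0,0],"turn":0},{"grip":-0.9,"translation":[0,0,0],"turn":0},{"grip":-0.9,"translation":[0,0,0],"turn":0}]' 80
python3 - <<'E'
from meas2 import *
for n in("side","top"):
    s=snap(n);P=pts(s); np.savez(f'{n}11.npz',**{k:np.array(v) for k,v in s.items()})
    t=bot.state()['eef_pos']; u,v=map(int,proj(s,t)); print(n,u,v,t)
    b=(u-70,v-70,u+70,v+70); rect(P,None,b,(t[2]-.013,t[2]+.005),n+' cover')
    if n=='side': cv2.imwrite('pics/side11.png',cv2.resize(s['img'][v-60:v+90,u-100:u+100],(800,600),interpolation=cv2.INTER_CUBIC)); print(u-100,v-60)
E
python3 plan.py 607 -3 160 10.1
```

```text
t: 31.4
eef_pos: [0.6062, -0.0042, 0.1626]
tcp_rot: [-0.0, 0.643, 0.766, -0.001]
wrist_force: [-0.7, -1.0, -2.6]
finger_gap: 0.0146
gripper_force: 78.6
side 372 250 [ 0.60635808 -0.00426966  0.16290768]
side cover 2127 rect c [604.5  -5.6] size [112.2 147.8] ang 9.7 mean [601.1 -27.2 155.1]
272 190
top 358 200 [ 0.60646834 -0.00418748  0.16311339]
top cover 293 rect c [595.9  62. ] size [111.2  26.8] ang 0.6 mean [609.2  60.8 156. ]
t 31.5 tcp [606.5  -4.2 163.1] yaw 10.0 tilt 0.04 F [-0.5  0.1 -2.6] gap 14.9 gf 78.6 q [-0.25  0.58  0.24  1.72 -0.17  0.85  0.23]
[607.0, -3.0, 160.0, 10.1] turn total -0.004 shift tool x,y,z 0.0011 0.0007 0.0031
```

View pics/side11.png

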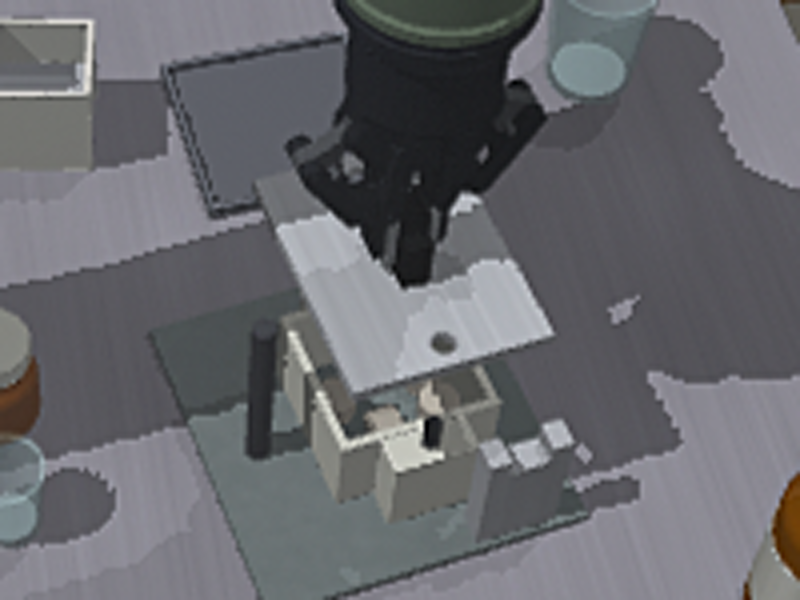

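The side view shows the hole at (443,342) and the right pin tip at (432,418) below it. I'm comparing them by rays.

```bash
cat > hp.py <<'E'
from meas2 import *
def dark(s,c,r,thr_frac,name,z):
    g=s['img'].mean(2); u,v=map(int,c); G=g[v-r:v+r+1,u-r:u+r+1]; t=(G.max()+G.min())/2*thr_frac
    k,l,st,cc=cv2.connectedComponentsWithStats((G<t).astype(np.uint8),connectivity=4)
    o=[(np.hypot(*(cc[i]-r)),i) for i in range(1,k) if st[i,4]>2]; i=min(o)[1]
    p=cc[i]+[u-r,v-r]; w=ray(s,*p,z); print(name,st[i],p.round(1),w.round(1)); return w
E
python3 - <<'E'
from hp import *
S0=dict(np.load('side0.npz'));S=dict(np.load('side11.npz'));T=dict(np.load('top11.npz'))
P=pts(S); h=P[262:282,340:380,2]; print('cover z side',np.median(h[(h>.14)&(h<.17)]))
Pt=pts(T); h=Pt[170:230,325:390,2]; hh=h[(h>.14)&(h<.17)]; print('cover z top',np.median(hh),len(hh))
dark(S,(383,275),5,1,'holeR',.158)
# pins: upper end rows of dark column
for s,c,n in((S0,(359.5,256),'pinL0'),(S0,(380,298),'pinR0'),(S,(380,298),'pinR')):
    g=s['img'].mean(2); u,v=map(int,c); print(n); print(g[v-7:v+4,u-5:u+6].astype(int))
E
```

```text
cover z side 0.1550024379795712
cover z top 0.15586456682850436 294
holeR [ 2  3  6  6 27] [382.4 275.4] [613.4 -64.7 158. ]
pinL0
[[130 128 129 132 130 104  99 100  86  77  77]
 [128 129 129 132 132 105 100 100  81  77  77]
 [128 129 129 132 132 104 102 102  81  78  78]
 [128 129 130 132 135  93  98 100  82  77  76]
 [128 130 132 134 126  61  59  80  75  72  69]
 [129 130 133 126  52  53  53  63  90  95 108]
 [131 128 128 102  36  45  38  56 164 184 207]
 [121 134 140 104  36  43  34  75 220 203 198]
 [117 174 189 109  34  41  33  72 205 192 182]
 [198 200 199  99  33  39  35  58 117 107 105]
 [191 195 195  64  31  36  31  57 122 132 107]]
pinR0
[[108 108  94  95  97  97  94  92  92 100  90]
 [108 106  93  95  96  95 107 103 123 161 164]
 [105 105 102 108  94  88 152 172 210 198 190]
 [113 129 152 144  88  54 104 202 192 166 137]
 [168 211 206  50  38  52  43  87 159 201 197]
 [190 199 205  19  41  42  32  93 215 189 199]
 [141 177 199  22  39  39  35  94 198 115 192]
 [199 199 152  23  38  36  35  83 119 111 107]
 [196 200 145  25  37  31  41 103 119 113 109]
 [193 193  90  23  31  25  36 103 138 132 128]
 [176 174 112  56  29  49  83 149 209 204 203]]
pinR
[[117 102 150 176 177 177 177  98  86  92  96]
 [106  96 101 150 177 178 180 163  91 106 123]
 [105 100 106 105 129 138 141 145 113 114 131]
 [107 130 148  95  52  24  51 111 114 109  81]
 [151 216 211  19  22  35  36  64 114 126 112]
 [193 203 213   6  29  36  38  62 120 115 112]
 [141 182 213   9  31  36  38  67 121 113 113]
 [199 200 156  12  32  34  41  85 119 114 112]
 [198 201 150  17  30  33  44 101 118 114 113]
 [197 197 104  26  26  29  43 103 117 113 113]
 [196 196 125  64  35  51  63 117 114 113 113]]
```

```bash
python3 - <<'E'
from hp import *
S0=dict(np.load('side0.npz'));S=dict(np.load('side11.npz'));T0=dict(np.load('top0.npz'));T=dict(np.load('top11.npz'))
a=ray(S,379.8,295,.084);b=ray(S,359.5,254.2,.084);print('pinR',a,'pinL',b,'mid',(a+b)/2,np.degrees(np.arctan2(b[0]-a[0],a[1]-b[1]))+0)
for z in(.156,.158,.16): print('holeR',z,ray(S,382.4,275.4,z))
# top view: edges of visible cover
g=T['img']; cv2.imwrite('pics/top11.png',cv2.resize(g[160:260,300:420],(720,600),interpolation=cv2.INTER_CUBIC))
E
```

```text
pinR [615.45688133 -63.44216464  84.        ] pinL [595.07901588  49.75425082  84.        ] mid [605.26794861  -6.84395691  84.        ] -169.79479536190934
holeR 0.156 [613.8420946 -63.2766293 156.       ]
holeR 0.158 [613.32118329 -64.6225268  158.        ]
holeR 0.16 [612.80027197 -65.96842429 160.        ]
```

View pics/top11.png

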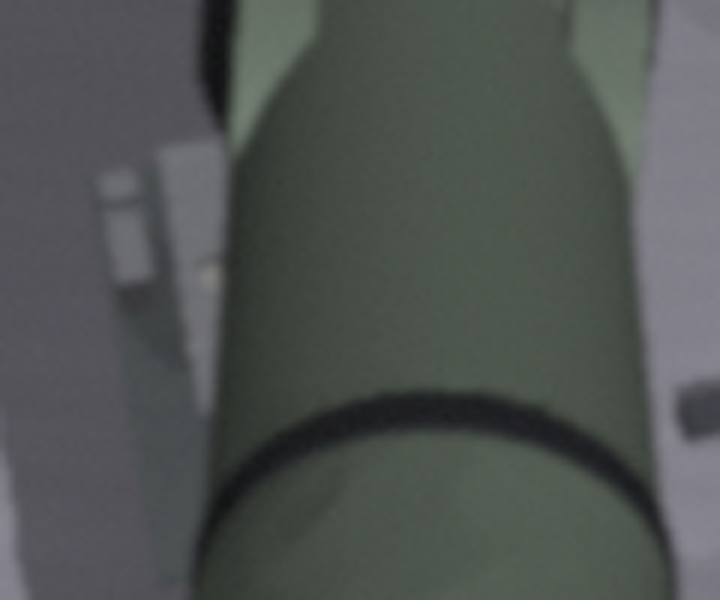

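```bash
python3 -m crank '[{"grip":-0.9,"translation":[0.0006,0.0021,0.02],"turn":0},{"grip":-0.9,"translation":[0,0,0.02],"turn":0},{"grip":-0.9,"translation":[0,0,0.013],"turn":0},{"grip":-0.9,"translation":[0,0,0.005],"turn":0},{"grip":-0.9,"translation":[0,0,0],"turn":0},{"grip":-0.9,"translation":[0,0,0],"turn":0}]' 80
python3 plan.py 607 -3 160 10.1
python3 - <<'E'
from hp import *
T0=dict(np.load('top0.npz'));T=dict(np.load('top11.npz'))
print('holeL top11',ray(T,335,205.3,.158),'pinL',ray(T,334,210.8,.083))
for n in("side","top"):
    s=snap(n);P=pts(s); np.savez(f'{n}12.npz',**{k:np.array(v) for k,v in s.items()})
    t=bot.state()['eef_pos']; u,v=map(int,proj(s,t)); h=P[v-60:v+60,u-60:u+60,2]; hh=h[(h>.085)&(h<.107)]; print(n,'z',np.median(hh),len(hh))
    if n=='side':
        rect(P,None,(u-70,v-50,u+70,v+50),(.09,.107),'cover')
        q=proj(s,[.6155,-.0634,.1]); print(q); dark(s,q,6,1,'holeR',.1)
    else:
        q=proj(s,[.5975,.0555,.1]); print(q); uu,vv=map(int,q); print(s['img'].mean(2)[vv-6:vv+7,uu-6:uu+7].astype(int))
E
```

```text
t: 32.1
eef_pos: [0.6092, -0.0024, 0.106]
tcp_rot: [0.0, 0.642, 0.766, 0.0]
wrist_force: [-0.4, -0.7, -1.5]
finger_gap: 0.0145
gripper_force: 78.8
t 32.1 tcp [609.2  -2.4 106. ] yaw 10.1 tilt 0.05 F [-0.4 -0.7 -1.5] gap 14.5 gf 78.8 q [-0.24  0.66  0.21  1.75 -0.19  0.75  0.25]
[607.0, -3.0, 160.0, 10.1] turn total -0.001 shift tool x,y,z -0.0002 -0.0023 -0.054
holeL top11 [595.71716099  53.30295608 158.        ] pinL [596.68792011  55.08802355  83.        ]
side z 0.09830955687695675 2048
cover 2026 rect c [594.2  -7.4] size [139.9 146. ] ang 9.5 mean [603.  -26.8  98.2]
(np.float64(380.54171700838026), np.float64(290.7871174212639))
holeR [ 4  4  7  5 26] [380.9 290. ] [616.7 -61.6 100. ]
top z 0.09881178797941959 234
(np.float64(333.89968385996883), np.float64(209.20845864757018))
[[ 80  97 110 113 112 111 108  98  74  55  45  49  51]
 [ 78  95 108 112 111 112 108  96  73  54  47  48  51]
 [ 74  93 108 111 111 110 104  91  68  50  46  49  50]
 [ 72  90 104 110 108 104  94  80  61  48  45  49  51]
 [ 71  86 102 108 106 100  90  76  56  48  47  48  49]
 [ 70  83 100 107 105 101  94  77  59  47  46  50  50]
 [ 67  81  97 107 107 102  89  68  52  48  47  49  50]
 [ 67  78  95 106 107 100  82  62  47  45  47  48  52]
 [ 66  75  94 106 109 103  89  69  49  45  45  48  51]
 [ 67  73  90 104 110 108  96  72  53  45  47  49  53]
 [ 66  73  86 101 110 108  98  76  54  47  49  51  51]
 [ 66  70  83 100 110 110  97  75  52  46  49  50  52]
 [ 66  68  80  97 107 107  93  72  52  47  48  50  52]]
```

```bash
python3 -m crank '[{"grip":-0.9,"translation":[-0.001,-0.0017,0],"turn":0},{"grip":-0.9,"translation":[0,0,0.003],"turn":0},{"grip":-0.9,"translation":[0,0,0.003],"turn":0},{"grip":-0.9,"translation":[0,0,0.003],"turn":0},{"grip":-0.9,"translation":[0,0,0],"turn":0},{"grip":-0.9,"translation":[0,0,0],"turn":0}]' 80
python3 -m crank '[{"grip":-0.9,"translation":[0,0,0.002],"turn":0},{"grip":-0.9,"translation":[0,0,0.002],"turn":0},{"grip":-0.9,"translation":[0,0,0],"turn":0},{"grip":-0.9,"translation":[0,0,0],"turn":0}]' 80
python3 plan.py
python3 - <<'E'
from bench import bot; print(bot.state()['torque'].round(2))
E
```

```text
t: 32.8
eef_pos: [0.6073, -0.0035, 0.0962]
tcp_rot: [-0.0, 0.642, 0.767, -0.0]
wrist_force: [-0.5, 0.3, -2.6]
finger_gap: 0.0149
gripper_force: 78.8
t: 33.2
eef_pos: [0.6074, -0.0035, 0.0923]
tcp_rot: [-0.0, 0.642, 0.767, -0.0]
wrist_force: [0.4, 0.5, -1.9]
finger_gap: 0.0149
gripper_force: 78.8
t 33.2 tcp [607.4  -3.5  92.3] yaw 10.1 tilt 0.01 F [ 0.4  0.5 -1.9] gap 14.9 gf 78.8 q [-0.23  0.68  0.21  1.76 -0.2   0.72  0.25]
[-0.02  0.   -0.02]
```

No contact yet, and the underside is already near 80, so the pins are likely entering. I'm continuing.

```bash
python3 -m crank '[{"grip":-0.9,"translation":[0,0,0.003],"turn":0},{"grip":-0.9,"translation":[0,0,0.003],"turn":0},{"grip":-0.9,"translation":[0,0,0],"turn":0},{"grip":-0.9,"translation":[0,0,0],"turn":0}]' 80
python3 -m crank '[{"grip":-0.9,"translation":[0,0,0.003],"turn":0},{"grip":-0.9,"translation":[0,0,0.003],"turn":0},{"grip":-0.9,"translation":[0,0,0],"turn":0},{"grip":-0.9,"translation":[0,0,0],"turn":0}]' 80
python3 -m crank '[{"grip":-0.9,"translation":[0,0,0.003],"turn":0},{"grip":-0.9,"translation":[0,0,0.002],"turn":0},{"grip":-0.9,"translation":[0,0,0],"turn":0},{"grip":-0.9,"translation":[0,0,0],"turn":0}]' 80
```

```text
t: 33.6
eef_pos: [0.6073, -0.0035, 0.0862]
tcp_rot: [-0.0, 0.642, 0.766, -0.0]
wrist_force: [0.1, -0.5, -1.7]
finger_gap: 0.0147
gripper_force: 78.8
t: 34.0
eef_pos: [0.6073, -0.0035, 0.0802]
tcp_rot: [-0.0, 0.642, 0.767, -0.0]
wrist_force: [0.4, -0.5, -2.3]
finger_gap: 0.0145
gripper_force: 78.8
t: 34.4
eef_pos: [0.6073, -0.0035, 0.0752]
tcp_rot: [-0.0, 0.642, 0.767, -0.0]
wrist_force: [-0.4, -0.2, -3.2]
finger_gap: 0.0146
gripper_force: 78.7
```

Excellent: in freely without side force. On to seating.

```bash
python3 -m crank '[{"grip":-0.9,"translation":[0,0,0.0015],"turn":0},{"grip":-0.9,"translation":[0,0,0],"turn":0},{"grip":-0.9,"translation":[0,0,0],"turn":0}]' 80
python3 -m crank '[{"grip":-0.9,"translation":[0,0,0.0015],"turn":0},{"grip":-0.9,"translation":[0,0,0],"turn":0},{"grip":-0.9,"translation":[0,0,0],"turn":0}]' 80
python3 -m crank '[{"grip":-0.5,"translation":[0,0,0],"turn":0},{"grip":-0.3,"translation":[0,0,0],"turn":0},{"grip":-0.3,"translation":[0,0,0],"turn":0},{"grip":-0.3,"translation":[0,0,-0.02],"turn":0},{"grip":-0.3,"translation":[0,0,-0.04],"turn":0},{"grip":-0.3,"translation":[0,0,-0.04],"turn":0},{"grip":-0.3,"translation":[0,0,-0.04],"turn":0},{"grip":-0.3,"translation":[0,0,0],"turn":0}]' 80
python3 - <<'E'
from meas2 import *
for n in("side",):
    s=snap(n);P=pts(s)
    rect(P,None,(330,220,420,330),(.062,.073),'cover'); h=P[220:330,330:420];
    Q=h[(h[...,2]>.062)&(h[...,2]<.073)]; A=np.c_[Q[:,:2],np.ones(len(Q))]; c=np.linalg.lstsq(A,Q[:,2],rcond=None)[0]; print('slope',c[:2].round(4),'med z',np.median(Q[:,2]))
    cv2.imwrite('pics/side13.png',cv2.resize(s['img'][205:355,290:490],(600,450),interpolation=cv2.INTER_CUBIC))
E
python3 cov.py | grep bar; python3 plan.py 587.4 -267 150 14.3 587.4 -267 60 14.3 587.4 -267 4 14.3
```

```text
t: 34.7
eef_pos: [0.6075, -0.0035, 0.0747]
tcp_rot: [0.0, 0.642, 0.766, 0.0]
wrist_force: [-5.4, 0.6, 13.2]
finger_gap: 0.0149
gripper_force: 81.1
t: 35.0
eef_pos: [0.6076, -0.0035, 0.0746]
tcp_rot: [0.0, 0.642, 0.766, 0.001]
wrist_force: [-15.4, 0.6, 40.5]
finger_gap: 0.0148
gripper_force: 85.1
t: 35.8
eef_pos: [0.6096, -0.0037, 0.2174]
tcp_rot: [0.003, 0.642, 0.766, 0.003]
wrist_force: [0.0, -0.8, -0.9]
finger_gap: 0.0297
gripper_force: 0.0
cover 2687 rect c [597.3  -5.7] size [146.7 196.3] ang 10.0 mean [607.5  -9.6  67.3]
slope [ 0.0037 -0.0003] med z 0.06722777644783096
top bar 521 c [ 588.5 -265.4] size [ 18.8 219. ] ang 14.4
side bar 1008 c [ 586.3 -269.5] size [ 19.4 219.6] ang 14.4
t 36.0 tcp [607.1  -3.4 211.9] yaw 10.1 tilt 0.02 F [-0.6 -0.7 -0.5] gap 29.8 gf 0.0 q [-0.27  0.53  0.25  1.68 -0.16  0.95  0.22]
[587.4, -267.0, 150.0, 14.3] turn total -0.147 shift tool x,y,z -0.2506 -0.0842 0.0619
[587.4, -267.0, 60.0, 14.3] turn total -0.0 shift tool x,y,z 0.0 0.0 0.09
[587.4, -267.0, 4.0, 14.3] turn total -0.0 shift tool x,y,z 0.0 0.0 0.056
```

View pics/side13.png

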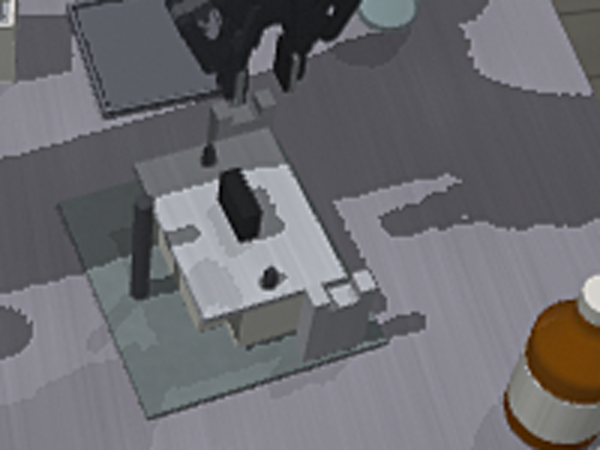

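The cover lies flat over both pins, visible at (208,155) and (270,278). Next is the bar.

```bash
python3 -m crank '[{"grip":0.0,"translation":[0,0,0],"turn":-0.147},{"grip":0.0,"translation":[-0.0358,-0.012,0.0088],"turn":0},{"grip":0.0,"translation":[-0.0358,-0.012,0.0088],"turn":0},{"grip":0.0,"translation":[-0.0358,-0.012,0.0088],"turn":0},{"grip":0.0,"translation":[-0.0358,-0.012,0.0088],"turn":0},{"grip":0.0,"translation":[-0.0358,-0.012,0.0088],"turn":0},{"grip":0.0,"translation":[-0.0358,-0.012,0.0088],"turn":0},{"grip":0.0,"translation":[-0.0358,-0.012,0.0088],"turn":0},{"grip":0.0,"translation":[0,0,0.04],"turn":0},{"grip":0.0,"translation":[0,0,0.04],"turn":0},{"grip":0.0,"translation":[0,0,0.02],"turn":0},{"grip":0.0,"translation":[0,0,0],"turn":0},{"grip":0.0,"translation":[0,0,0],"turn":0}]' 60
python3 cov.py | grep bar; python3 plan.py 587.4 -267.2 4 14.3
python3 - <<'E'
from look import *
s=snap('side'); cv2.imwrite('pics/side14.png',cv2.resize(s['img'][330:480,300:500],(600,450),interpolation=cv2.INTER_CUBIC))
E
```

```text
t: 37.25
eef_pos: [0.5875, -0.2671, 0.0504]
tcp_rot: [-0.001, 0.614, 0.79, -0.0]
wrist_force: [0.8, -0.3, 0.9]
finger_gap: 0.0428
gripper_force: 0.0
top bar 300 c [ 577.4 -220.8] size [ 18.3 128.5] ang 14.4
side bar 611 c [ 597.7 -314.2] size [ 19.7 128.8] ang 14.2
t 37.4 tcp [ 588.4 -267.3   51.8] yaw 14.3 tilt 0.08 F [ 1.5 -0.8  0.7] gap 42.2 gf 0.0 q [ 0.21  0.79  0.19  1.67 -0.21  0.7   0.75]
[587.4, -267.2, 4.0, 14.3] turn total -0.0 shift tool x,y,z 0.0004 -0.0009 0.0478
```

View pics/side14.png

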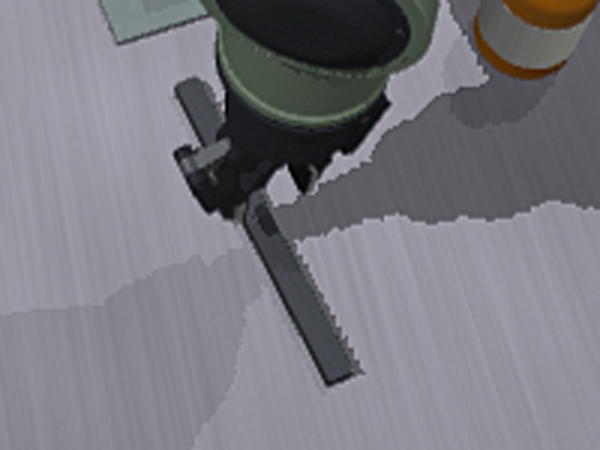

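The fingers straddle the bar midway. I'm now past the picture limit, so from here I'll use numbers only.

```bash
python3 -m crank '[{"grip":0.0,"translation":[0,0,0.03],"turn":0},{"grip":0.0,"translation":[0,0,0.0165],"turn":0},{"grip":0.0,"translation":[0,0,0],"turn":0},{"grip":0.0,"translation":[0,0,0],"turn":0},{"grip":-0.9,"translation":[0,0,0],"turn":0},{"grip":-0.9,"translation":[0,0,0],"turn":0},{"grip":-0.9,"translation":[0,0,0],"turn":0},{"grip":-0.9,"translation":[0,0,0],"turn":0},{"grip":-0.9,"translation":[0,0,0],"turn":0}]' 80
python3 -m crank '[{"grip":-0.9,"translation":[0,0,-0.01],"turn":0},{"grip":-0.9,"translation":[0,0,-0.03],"turn":0},{"grip":-0.9,"translation":[0,0,-0.04],"turn":0},{"grip":-0.9,"translation":[0,0,-0.04],"turn":0},{"grip":-0.9,"translation":[0,0,-0.03],"turn":0},{"grip":-0.9,"translation":[0,0,0],"turn":0},{"grip":-0.9,"translation":[0,0,0],"turn":0}]' 80
python3 plan.py 646.7 3.6 154 10.1
```

```text
t: 38.3
eef_pos: [0.5884, -0.2673, 0.0056]
tcp_rot: [0.001, 0.614, 0.79, 0.0]
wrist_force: [-2.3, 0.9, 10.2]
finger_gap: 0.0154
gripper_force: 78.8
t: 39.0
eef_pos: [0.5879, -0.267, 0.1551]
tcp_rot: [0.001, 0.614, 0.79, 0.0]
wrist_force: [-0.2, 0.1, -3.1]
finger_gap: 0.0148
gripper_force: 78.9
t 39.0 tcp [ 587.9 -267.   155.1] yaw 14.3 tilt 0.07 F [-0.2  0.1 -3.1] gap 14.8 gf 78.9 q [ 0.19  0.65  0.23  1.62 -0.18  0.89  0.73]
[646.7, 3.6, 154.0, 10.1] turn total 0.147 shift tool x,y,z 0.2561 0.1053 0.0011
```

```bash
cat > barm.py <<'E'
from meas2 import *
t=bot.state()['eef_pos']
for n in("side","top"):
    s=snap(n);P=pts(s); u,v=map(int,proj(s,t)); a=(max(u-90,0),max(v-90,0),min(u+90,640),min(v+90,480))
    Q=P[a[1]:a[3],a[0]:a[2]].reshape(-1,3); g=s['img'][a[1]:a[3],a[0]:a[2]].reshape(-1,3).mean(1)
    k=(abs(Q[:,2]-t[2]-.005)<.016)&(np.hypot(*(Q[:,:2]-t[:2]).T)<.15); Q=Q[k]
    c=Q[:,:2].mean(0); r=cv2.minAreaRect((Q[:,:2]*1000).astype(np.float32)); w=np.median(Q[:,2])
    A=np.c_[Q[:,:2]-t[:2],np.ones(len(Q))]; co=np.linalg.lstsq(A,Q[:,2],rcond=None)[0]
    print(n,len(Q),np.round(r[0],1),np.round(r[1],1),round(r[2],1),'z',round(w*1000,1),np.percentile(Q[:,2]*1000,[5,95]).round(1),'slope',co[:2].round(3))
E
python3 barm.py
```

```text
side 1111 [ 585.1 -268.7] [ 42.3 218.7] 20.9 z 162.6 [154.2 166.3] slope [0.147 0.038]
top 404 [ 579.9 -213.3] [ 41.6 116.6] 8.0 z 162.3 [157.9 167.1] slope [ 0.045 -0.013]
```

```bash
cat > barm.py <<'E'
from meas2 import *
from scipy.spatial.transform import Rotation as R
st=bot.state(); t=st['eef_pos'];w,x,y,z=st['tcp_rot'];M=R.from_quat([x,y,z,w]).as_matrix()
for n in("side","top"):
    s=snap(n);P=pts(s)
    L=(P.reshape(-1,3)-t)@M*1000   # tool coords: x along bar, y across, z down
    for sg in(-1,1):
        k=(sg*L[:,0]>45)&(sg*L[:,0]<125)&(abs(L[:,1])<16)&(abs(L[:,2]+5)<15); Q=L[k]
        if len(Q)<20: print(n,sg,'hid'); continue
        top=Q[Q[:,2]<np.percentile(Q[:,2],10)+3]
        print(n,sg,len(Q),'end x',round((sg*Q[:,0]).max(),1),'across',np.percentile(top[:,1],[2,50,98]).round(1),'topz(up of TCP)',round(-np.median(top[:,2]),1),'fit across/along',np.polyfit(top[:,0],top[:,1],1).round(3),'roll',np.polyfit(top[:,1],-top[:,2],1)[0].round(3),'pitch',np.polyfit(top[:,0],-top[:,2],1)[0].round(3))
E
python3 barm.py
```

```text
side -1 489 end x 110.7 across [-10.9  -2.5   5.8] topz(up of TCP) 8.3 fit across/along [-1.000e-03 -2.511e+00] roll -0.022 pitch -0.006
side 1 287 end x 109.5 across [-10.9  -3.1   5.8] topz(up of TCP) 8.5 fit across/along [ 0.068 -8.567] roll -0.021 pitch -0.005
top -1 hid
top 1 225 end x 112.1 across [-8.4  0.3  8.6] topz(up of TCP) 9.1 fit across/along [-0.025  2.299] roll 0.002 pitch 0.002
```

The bar is held level, centred and aligned. I'm carrying it to the notches.

```bash
python3 -m crank '[{"grip":-0.9,"translation":[0,0,0],"turn":0.147},{"grip":-0.9,"translation":[0.032,0.0132,0],"turn":0},{"grip":-0.9,"translation":[0.032,0.0132,0],"turn":0},{"grip":-0.9,"translation":[0.032,0.0132,0],"turn":0},{"grip":-0.9,"translation":[0.032,0.0132,0],"turn":0},{"grip":-0.9,"translation":[0.032,0.0132,0],"turn":0},{"grip":-0.9,"translation":[0.032,0.0132,0],"turn":0},{"grip":-0.9,"translation":[0.032,0.0132,0],"turn":0},{"grip":-0.9,"translation":[0.0321,0.0129,0],"turn":0},{"grip":-0.9,"translation":[0,0,0],"turn":0},{"grip":-0.9,"translation":[0,0,0.02],"turn":0},{"grip":-0.9,"translation":[0,0,0.02],"turn":0},{"grip":-0.9,"translation":[0,0,0.015],"turn":0},{"grip":-0.9,"translation":[0,0,0],"turn":0},{"grip":-0.9,"translation":[0,0,0],"turn":0}]' 80
python3 plan.py 646.7 3.6 90 10.1; python3 barm.py
python3 - <<'E'
from meas2 import *
# cheek tops of the supports in the present side view
s=snap('side');Q=pts(s)
blob(s,(385,285,425,322),0,(.078,.0865),.083,Q,'supR S',5);blob(s,(355,225,395,260),0,(.078,.0865),.083,Q,'supL S',5)
E
```

```text
t: 40.7
eef_pos: [0.6466, 0.0033, 0.0992]
tcp_rot: [-0.0, 0.642, 0.766, -0.0]
wrist_force: [0.1, 0.1, -2.2]
finger_gap: 0.0156
gripper_force: 78.8
t 40.7 tcp [646.6   3.3  99.2] yaw 10.1 tilt 0.03 F [ 0.1  0.1 -2.2] gap 15.6 gf 78.8 q [-0.25  0.72  0.23  1.65 -0.22  0.79  0.26]
[646.7, 3.6, 90.0, 10.1] turn total -0.001 shift tool x,y,z 0.0003 0.0001 0.0092
side -1 297 end x 112.0 across [-11.2  -2.6   5.6] topz(up of TCP) 8.0 fit across/along [ 0.014 -1.485] roll -0.021 pitch -0.002
side 1 108 end x 108.7 across [-11.   -4.8   5.4] topz(up of TCP) 7.8 fit across/along [  0.096 -12.294] roll -0.02 pitch -0.007
top -1 22 end x 108.7 across [-7.8  0.3  7.7] topz(up of TCP) 11.3 fit across/along [ -0.37  -38.388] roll -0.056 pitch 0.3
top 1 137 end x 111.2 across [-8.3  0.9  8.1] topz(up of TCP) 10.5 fit across/along [ 0.019 -1.286] roll 0.026 pitch 0.002
supR S 23 [412.6 298.6] [682.3 -82.2  83. ]
supR S 49 [395.4 303.7] [643.3 -88.9  83. ]
supL S 12 [359.5 254.5] [595.1  49.7  83. ]
```

```bash
python3 -m crank '[{"grip":-0.9,"translation":[0.0003,0.0007,0.004],"turn":0},{"grip":-0.9,"translation":[0,0,0.004],"turn":0},{"grip":-0.9,"translation":[0,0,0.004],"turn":0},{"grip":-0.9,"translation":[0,0,0.003],"turn":0},{"grip":-0.9,"translation":[0,0,0],"turn":0},{"grip":-0.9,"translation":[0,0,0],"turn":0}]' 80
python3 -m crank '[{"grip":-0.9,"translation":[0,0,0.002],"turn":0},{"grip":-0.9,"translation":[0,0,0.002],"turn":0},{"grip":-0.9,"translation":[0,0,0],"turn":0},{"grip":-0.9,"translation":[0,0,0],"turn":0}]' 80
python3 -m crank '[{"grip":-0.9,"translation":[0,0,0.002],"turn":0},{"grip":-0.9,"translation":[0,0,0],"turn":0},{"grip":-0.9,"translation":[0,0,0],"turn":0}]' 80
```

```text
t: 41.45
eef_pos: [0.6473, 0.0039, 0.0841]
tcp_rot: [-0.0, 0.642, 0.766, -0.0]
wrist_force: [1.0, -0.5, -2.3]
finger_gap: 0.0154
gripper_force: 78.8
t: 41.85
eef_pos: [0.6473, 0.0039, 0.0802]
tcp_rot: [-0.0, 0.642, 0.766, -0.0]
wrist_force: [0.3, -0.6, -2.2]
finger_gap: 0.015
gripper_force: 78.8
t: 42.15
eef_pos: [0.6473, 0.0039, 0.0782]
tcp_rot: [-0.0, 0.642, 0.767, -0.0]
wrist_force: [0.4, -0.1, -2.1]
finger_gap: 0.0155
gripper_force: 78.8
```

```bash
python3 -m crank '[{"grip":-0.9,"translation":[0,0,0.001],"turn":0},{"grip":-0.9,"translation":[0,0,0],"turn":0},{"grip":-0.9,"translation":[0,0,0],"turn":0}]' 80
python3 -m crank '[{"grip":-0.9,"translation":[0,0,0.001],"turn":0},{"grip":-0.9,"translation":[0,0,0],"turn":0},{"grip":-0.9,"translation":[0,0,0],"turn":0}]' 80
python3 -m crank '[{"grip":-0.9,"translation":[0,0,0.001],"turn":0},{"grip":-0.9,"translation":[0,0,0],"turn":0},{"grip":-0.9,"translation":[0,0,0],"turn":0}]' 80
```

```text
t: 42.45
eef_pos: [0.6473, 0.0039, 0.0772]
tcp_rot: [0.0, 0.642, 0.767, -0.0]
wrist_force: [0.3, 0.4, -2.4]
finger_gap: 0.0155
gripper_force: 78.8
t: 42.75
eef_pos: [0.6474, 0.0039, 0.0766]
tcp_rot: [0.0, 0.642, 0.766, 0.0]
wrist_force: [-1.4, -0.9, 5.2]
finger_gap: 0.015
gripper_force: 79.7
t: 43.05
eef_pos: [0.6475, 0.0039, 0.0766]
tcp_rot: [0.0, 0.642, 0.766, 0.0]
wrist_force: [-8.1, -0.1, 20.2]
finger_gap: 0.0153
gripper_force: 81.6
```

Landed exactly: 76.6 - 5.6 = 71.0 mm. I'm opening a little and retreating upward.

```bash
python3 -m crank '[{"grip":-0.46,"translation":[0,0,-0.001],"turn":0},{"grip":-0.46,"translation":[0,0,0],"turn":0},{"grip":-0.46,"translation":[0,0,0],"turn":0},{"grip":-0.46,"translation":[0,0,0],"turn":0},{"grip":-0.46,"translation":[0,0,-0.005],"turn":0},{"grip":-0.46,"translation":[0,0,-0.01],"turn":0},{"grip":-0.46,"translation":[0,0,-0.02],"turn":0},{"grip":-0.46,"translation":[0,0,-0.04],"turn":0},{"grip":-0.46,"translation":[0,0,-0.04],"turn":0},{"grip":-0.46,"translation":[0,0,-0.04],"turn":0},{"grip":-0.46,"translation":[0,0,-0.04],"turn":0},{"grip":-0.46,"translation":[0,0,-0.04],"turn":0},{"grip":-0.46,"translation":[0,0,0],"turn":0},{"grip":-0.46,"translation":[0,0,0],"turn":0}]' 80
python3 - <<'E'
from meas2 import *
s=snap('side');P=pts(s);st=bot.state()
o=np.array([.6073,-.0034,0])-[.0013,.0014,0]; c,si=np.cos(np.radians(10.1)),np.sin(np.radians(10.1))
L=(P.reshape(-1,3)-o)@np.array([[c,-si,0],[si,c,0],[0,0,1]])*1000
k=(abs(L[:,0]-40)<14)&(abs(L[:,1])<125)&(L[:,2]>80)&(L[:,2]<95); Q=L[k]; print('bar',len(Q),'y',np.percentile(Q[:,1],[0,100]).round(1),'x',np.percentile(Q[:,0],[2,98]).round(1))
for y in(-100,-60,-20,20,60,100):
    q=Q[abs(Q[:,1]-y)<10]; print(y,np.median(q,0).round(1) if len(q) else None)
k=(abs(L[:,0])<28)&(abs(L[:,1])<70)&(L[:,2]>60)&(L[:,2]<75); print('cover z',np.median(L[k,2]))
rect(P,None,(240,180,300,240),(.066,.08),'cup body'); rect(P,None,(240,180,300,240),(.105,.125),'cup handle')
print(st['eef_pos'],st['finger_gap'],st['t'])
E
```

```text
t: 44.45
eef_pos: [0.6475, 0.0039, 0.3126]
tcp_rot: [0.001, 0.642, 0.766, 0.001]
wrist_force: [0.2, -0.6, -0.8]
finger_gap: 0.0231
gripper_force: 0.0
bar 703 y [-110.4  110.2] x [29.2 48.9]
-100 [ 38.7 -99.5  84.3]
-60 [ 38.4 -59.6  84.4]
-20 [ 38.8 -20.4  83.9]
20 [38.8 19.4 84.5]
60 [39.8 60.1 83.5]
100 [39.4 98.7 84.1]
cover z 67.2599979352837
cup body 479 rect c [415.9 243.6] size [ 70.  114.9] ang 78.1 mean [400.6 242.3  70.7]
cup handle 91 rect c [398.9 247.4] size [24.5 22.2] ang 76.1 mean [399.4 244.8 113.9]
[0.64700358 0.00399553 0.31126531] 0.022922164581964114 44.5
```

The bar is level at 85 mm on top, at x=39 and y=0±110. The cover is down and the cup is upright. Handing in.

```bash
python3 -c "
from bench import bot
print(bot.hand_in())"
```

```text
the job is handed in; nothing more can be done
None
```

I handed the job in at about 44.5 s, and no verdict came back: camera readings at the end show the tablets dropped in the vessel, cover flat over both pins, bar down in both notches and the cup upright on the bench, but I viewed about 18 pictures against the limit of 14.

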